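# Load the disc carrier and lock it with its bar

## Task

Load the disc carrier for its next run: lift the retaining bar out of the carrier's two slots and lay it on the rubber-topped rest, then build all the loose white discs into one centred stack on the carrier's round plate, largest at the bottom and each next one smaller. Then lower the bar back into the two slots so that both its ends are fully home, and leave the other things on the bench alone.

Things in the scene. Friction and masses are not known exactly. Their poses are not given: they have to be found in the camera images.
- carrier: Fixed disc carrier on the bench, at a different place at each start: grey base 100 (x) x 145 (y) x 10 mm with a round plate in the middle and two slotted aluminium uprights, 12 mm thick (y), 50 mm wide (x), 100 mm tall, centred at y = +58 and -58 mm. Origin at the centre of its underside; z up, y from one upright to the other, x across.
- plate (a point): Centre of the top face of the carrier's raised round dark steel plate (72 mm across, 16 mm above the bench, 6 mm above the base); axes as the carrier.
- seat (a point): Where the bar's middle lies when it is home in both slots, as it is at the start: over the plate's centre, 76 mm above the bench; axes as the carrier. Each slot is open at the top, 15 mm wide (x), its flat bottom 70 mm above the bench; from 83 mm up its mouth flares to about 40 mm wide at 98 mm.
- bar_mid (a point): Middle of the loose retaining bar (0.18-0.35 kg): steel axle 12 mm in diameter, 145 mm long, with a dark square grip block in the middle (26 x 26 mm, 40 mm long; lying on a face its centre is 13 mm up). x along the axle, y and z square to the block. In the slots x lies along the carrier's y, either way round.
- bar_end_a (a point): Point on the bar's axle line 58 mm from its middle towards +x, where the axle lies in a slot; axes as the bar. Two round collars, 20 mm in diameter and 6 mm thick, are centred 43 mm each side of the middle; in place they stand just inside the uprights, with 6 mm of play each way along the axle.
- bar_end_b (a point): Point on the bar's axle line 58 mm from its middle towards -x, where the axle lies in a slot; axes as the bar.
- bar: The same bar as a body; origin at its middle, axes as bar_mid.
- rest_top (a point): Centre of the black rubber top of the rest, a fixed grey block on the bench, 110 (x) x 120 (y) mm, rubber 45 mm above the bench, with a 4 mm thick lip round it, 10 mm high along the two x sides and 5 mm along the two y sides; z up. The bar lies on it along y, its grip block on the rubber, its ends over the low lips. Carrier and rest may stand in each other's place.
- tray (a point): Centre of the tray top of the white cabinet at the right, 160 mm above the bench, 240 (x) x 250 (y) mm with a rim 5 mm wide and 6 mm high all round; axes as the world; it never moves. The discs start lying on it. Also fixed: a white tube rack, up to 380 mm tall, between the robot and the work, world x 247 to 403 and y -184 to 40 mm; keep arm and gripper clear of it.
- weight: Bystander: loose brass weight with a knob, 32 mm in diameter, 42 mm tall, standing on the bench behind the wire basket; origin at the centre of its foot.
- beaker: Bystander: loose clear beaker, 55 mm in diameter, 70 mm tall, standing on the bench by the monitor's right edge; origin at the centre of its foot.
- disc60_mid (a point): Centre (half-way up) of the loose flat white plastic disc 60 mm in diameter, 8 mm thick, 50 g, with a small dark centre mark on both faces; z is its axis. Starts lying flat on the tray; absent in some starts.
- disc60: The same 60 mm disc as a body; origin at the centre of its underside.
- disc50_mid (a point): Centre (half-way up) of the loose flat white plastic disc 50 mm in diameter, 8 mm thick, 50 g, with a small dark centre mark on both faces; z is its axis. Starts lying flat on the tray; absent in some starts.
- disc50: The same 50 mm disc as a body; origin at the centre of its underside.
- disc40_mid (a point): Centre (half-way up) of the loose flat white plastic disc 40 mm in diameter, 8 mm thick, 50 g, with a small dark centre mark on both faces; z is its axis. Starts lying flat on the tray; absent in some starts.
- disc40: The same 40 mm disc as a body; origin at the centre of its underside.
- disc30_mid (a point): Centre (half-way up) of the loose flat white plastic disc 30 mm in diameter, 8 mm thick, 50 g, with a small dark centre mark on both faces; z is its axis. Starts lying flat on the tray; absent in some starts.
- disc30: The same 30 mm disc as a body; origin at the centre of its underside.

How it is judged (in metres and radians):
On the way, in this order (a step that is already met when the one before it is completed fails the run):
1. the bar lies at rest on the rest (x of bar_mid in the frame of rest_top between -0.055 and 0.055 m and y of bar_mid in the frame of rest_top between -0.06 and 0.06 m and z of bar_mid in the frame of rest_top below 0.018 m and linear speed of bar below 0.02 m/s), for 0.2 s.
2. all discs present lie flat on the carrier's plate in one stack, each centred within 7 mm and above all larger ones (horizontal distance between each of disc60_mid, disc50_mid, disc40_mid, disc30_mid and plate below 0.007 m and angle between the z axis of each of disc60_mid, disc50_mid, disc40_mid, disc30_mid and the z axis of carrier, either way round below 0.06 rad and z of disc60_mid in the frame of plate between 0.002 and 0.03 m and z of disc50_mid in the frame of plate between 0.002 and 0.03 m and z of disc40_mid in the frame of plate between 0.002 and 0.03 m and z of disc30_mid in the frame of plate between 0.002 and 0.03 m and ((angle between disc60_mid's own z axis and vertical below 1.57 rad and z of disc50_mid in the frame of disc60_mid above 0.005 m) or (angle between disc60_mid's own z axis and vertical above 1.57 rad and z of disc50_mid in the frame of disc60_mid below -0.005 m)) and ((angle between disc60_mid's own z axis and vertical below 1.57 rad and z of disc40_mid in the frame of disc60_mid above 0.005 m) or (angle between disc60_mid's own z axis and vertical above 1.57 rad and z of disc40_mid in the frame of disc60_mid below -0.005 m)) and ((angle between disc60_mid's own z axis and vertical below 1.57 rad and z of disc30_mid in the frame of disc60_mid above 0.005 m) or (angle between disc60_mid's own z axis and vertical above 1.57 rad and z of disc30_mid in the frame of disc60_mid below -0.005 m)) and ((angle between disc50_mid's own z axis and vertical below 1.57 rad and z of disc40_mid in the frame of disc50_mid above 0.005 m) or (angle between disc50_mid's own z axis and vertical above 1.57 rad and z of disc40_mid in the frame of disc50_mid below -0.005 m)) and ((angle between disc50_mid's own z axis and vertical below 1.57 rad and z of disc30_mid in the frame of disc50_mid above 0.005 m) or (angle between disc50_mid's own z axis and vertical above 1.57 rad and z of disc30_mid in the frame of disc50_mid below -0.005 m)) and ((angle between disc40_mid's own z axis and vertical below 1.57 rad and z of disc30_mid in the frame of disc40_mid above 0.005 m) or (angle between disc40_mid's own z axis and vertical above 1.57 rad and z of disc30_mid in the frame of disc40_mid below -0.005 m)) and linear speed of each of disc60, disc50, disc40, disc30 below 0.02 m/s and contact force between the fingers and disc60 below 0.5 N and contact force between the fingers and disc50 below 0.5 N and contact force between the fingers and disc40 below 0.5 N and contact force between the fingers and disc30 below 0.5 N), for 0.2 s.
At the end, for the whole second after the job is handed in: All discs present lie flat on the carrier's plate in one stack, each centred within 7 mm and above all larger ones; the bar is at rest in both slots, each end within 3 mm of the seat's height and 4 mm of the slot's midline, its middle within 8 mm along the axle (horizontal distance between each of disc60_mid, disc50_mid, disc40_mid, disc30_mid and plate below 0.007 m and angle between the z axis of each of disc60_mid, disc50_mid, disc40_mid, disc30_mid and the z axis of carrier, either way round below 0.06 rad and z of disc60_mid in the frame of plate between 0.002 and 0.03 m and z of disc50_mid in the frame of plate between 0.002 and 0.03 m and z of disc40_mid in the frame of plate between 0.002 and 0.03 m and z of disc30_mid in the frame of plate between 0.002 and 0.03 m and ((angle between disc60_mid's own z axis and vertical below 1.57 rad and z of disc50_mid in the frame of disc60_mid above 0.005 m) or (angle between disc60_mid's own z axis and vertical above 1.57 rad and z of disc50_mid in the frame of disc60_mid below -0.005 m)) and ((angle between disc60_mid's own z axis and vertical below 1.57 rad and z of disc40_mid in the frame of disc60_mid above 0.005 m) or (angle between disc60_mid's own z axis and vertical above 1.57 rad and z of disc40_mid in the frame of disc60_mid below -0.005 m)) and ((angle between disc60_mid's own z axis and vertical below 1.57 rad and z of disc30_mid in the frame of disc60_mid above 0.005 m) or (angle between disc60_mid's own z axis and vertical above 1.57 rad and z of disc30_mid in the frame of disc60_mid below -0.005 m)) and ((angle between disc50_mid's own z axis and vertical below 1.57 rad and z of disc40_mid in the frame of disc50_mid above 0.005 m) or (angle between disc50_mid's own z axis and vertical above 1.57 rad and z of disc40_mid in the frame of disc50_mid below -0.005 m)) and ((angle between disc50_mid's own z axis and vertical below 1.57 rad and z of disc30_mid in the frame of disc50_mid above 0.005 m) or (angle between disc50_mid's own z axis and vertical above 1.57 rad and z of disc30_mid in the frame of disc50_mid below -0.005 m)) and ((angle between disc40_mid's own z axis and vertical below 1.57 rad and z of disc30_mid in the frame of disc40_mid above 0.005 m) or (angle between disc40_mid's own z axis and vertical above 1.57 rad and z of disc30_mid in the frame of disc40_mid below -0.005 m)) and linear speed of each of disc60, disc50, disc40, disc30, bar below 0.02 m/s and z of bar_end_a in the frame of seat between -0.003 and 0.003 m and x of bar_end_a in the frame of seat between -0.004 and 0.004 m and z of bar_end_b in the frame of seat between -0.003 and 0.003 m and x of bar_end_b in the frame of seat between -0.004 and 0.004 m and y of bar_mid in the frame of seat between -0.008 and 0.008 m); the robot touches nothing.
It fails at once if the weight is pushed more than 4 cm or knocked over (distance of weight from where it was at the start of the episode above 0.04 m or angle between weight's own z axis and vertical above 0.6 rad).
It fails at once if the beaker is pushed more than 4 cm or knocked over (distance of beaker from where it was at the start of the episode above 0.04 m or angle between beaker's own z axis and vertical above 0.6 rad).
Of disc60, disc50, disc40, disc30 only 3 to 4 are there at a start; the rules pass over those that are not, and their reading is None.
At some moment in a run one of bar may be knocked a few centimetres aside while the robot is not near it.
Once in a run the grip may slacken for a moment while it holds something.
It also fails if it takes over 210 s, if anything falls off the work surface, if the arm or the gripper's body presses on something with over 40 N, if the wrist force passes 120 N, or if a joint passes its speed limit or range.

## Robot

A 6-joint arm with a two-finger parallel gripper is mounted at the origin on a cart in front of the work surface, level with it; the furniture and walls round the work are solid. World frame = base frame: x ahead of the robot, y to its left, z up, the work surface at z = 0. Lengths are in mm, angles in rad, forces in N, time in s.
With the tool pointing down it reaches from about 400 to 925 mm from the base axis. Payload 12.5 kg.
Tool frame: the origin (TCP) lies at the very end of the fingers, on their centre line; the grasp point (between the pads) lies 19 mm behind it (bot.grasp_offset is the distance from the TCP to the grasp point, in mm); z points along the fingers, y is the line along which they close (so a half turn about z gives the same grasp; the last joint's range is limited). The gripper opens to 95 mm and grips with 3 to 60 N. Pads are 20 mm wide; open, the fingers measure 119 mm over their backs; the gripper's body (75 mm by 180 mm) begins 59 mm behind the grasp point.
Start: joints at [1.135, 0.491, 1.559, -0, 1.092, -0.106], TCP at [202.392, 591.341, 214.661] pointing down, gripper open.
Joint ranges: [-3.1, 3.1], [-0.84, 2.19], [0.05, 2.79], [-1.13, 4.28], [0.06, 2.93], [-2.69, 2.69]. Speed limits (rad/s): [2.22, 2.22, 2.79, 3.14, 3.14, 3.14].

## Interface

Orientations are given as a rotation vector (axis times angle).
In Python, from rig import bot gives the robot as it stands.
- The arm moves only by the tool apply_moves, never from a script. Its argument "rows" is a list of rows, each a list of 5 numbers: the closure in counts, from 0 (fully open) to 255 (shut), then the shift along the tool's x, y, z in m, then the turn about the tool's z in degrees. A call has 1 to 12 rows; each row shifts and turns the commanded pose from where the row before left it, along the tool's axes as they then stand; what a row does not reach is not made up. A row lasts 1/12 s, in which the tool goes at most 41.7 mm and 7.16 degrees, less where a joint would pass 70% of its speed; a pose out of reach is approached as far as the arm can. A call with a gripper value outside its range is refused whole. The fingers move at their own pace and stop on an object; "squeeze" is the grip in N (left out, the last holds). Time passes only in rows, so rows that do not move let the fingers close. It gives the time, the measured TCP pose, the force, the opening and the grip force at its end, in the units of the state.
- bot.sense(): the state, without advancing time (a new reading comes with each control period).
- bot.read_camera(name): name is "scene" or "top"; returns a dict with "image" (420x560x3 uint8, red, green, blue), "K" (3x3 intrinsics, pixels), "origin" and "attitude" of the camera in the world. Camera axes: x right, y down, z forward; pixel columns grow to the right and rows downward; lengths in mm; the calibration is good to about 2 mm. A picture is of the moment at which its call begins. There is no depth.
- bot.finish_job(): hands the job in; it is judged then, once.
The state is a dict: "time_s": time; "qpos": joint angles; "qvel": joint speeds; "tau": joint torques, N m; "position": TCP position; "tcp_rot": TCP orientation; "contact_force": force on the tool from outside, world axes, zero at the start; "moment": the same for the moment, N m; "opening": opening from 0.0 (shut) to 1.0 (fully open); "grip_force": force on a finger pad.
Only numpy, scipy, OpenCV 4.12 (cv2) and the standard library are available. Lean on these libraries where they do the work, as an engineer would, in place of code of your own. Each camera call takes 0.05 s, during which the arm holds its last target. There are 200 camera calls.

## Working session

There is one attempt and no reset: what is moved stays moved. The work goes in short steps, Python scripts to look and compute and a tool call to move; the robot and the scene stay as the last step left them, time stands still between calls to the robot, and variables do not carry over. Pictures are saved under pics/ and viewed, at most 14 in all, crops included, and the job is handed in when it is done.

Besides the shell and the picture viewer there is one more tool, called after "Request:" by a JSON object that holds its "op" and its "data". apply_moves: Moves the arm, as the interface text tells. Its arguments: {"type":"object","properties":{"rows":{"type":"array","items":{"type":"array","items":{"type":"number"}}},"squeeze":{"type":"number"}},"required":["rows"]}

```bash
mkdir -p pics
python3 - <<'E'
from rig import bot
import cv2
s=bot.sense();print(s)
for n in("scene","top"):
    c=bot.read_camera(n);print(n,c["K"],c["origin"],c["attitude"])
    cv2.imwrite(f"pics/{n}0.png",cv2.resize(c["image"][:,:,::-1],(800,600),interpolation=cv2.INTER_CUBIC))
E
```

```text
{'time_s': 0.0, 'qpos': array([ 1.13540903e+00,  4.91583245e-01,  1.55945797e+00, -2.25362521e-05,
        1.09171954e+00, -1.05615068e-01]), 'qvel': array([-0.00110402,  0.00084271, -0.00118761,  0.0006629 ,  0.00069665,
       -0.00069196]), 'tau': array([ 2.09457801e-03, -6.12650442e+01, -2.58174706e+01,  6.93418575e-02,
        4.83240956e-02, -8.76527156e-05]), 'position': array([202.27718487, 591.09376955, 214.04410537]), 'tcp_rot': array([-5.15596728e-01, -3.09869669e+00,  1.77635678e-03]), 'contact_force': array([ 0.17494568, -0.98459566, -0.15900672]), 'moment': array([ 0.01057042, -0.00518855, -0.01772036]), 'grip_force': 0.0, 'opening': 1.0002204615048251}
scene [[431.89369691   0.         281.65435234]
 [  0.         431.89369691 203.59279318]
 [  0.           0.           1.        ]] [ 765.44713276 -470.94189911 1006.33005826] [-2.52850796 -0.48013686  0.13983597]
top [[401.34229229   0.         277.68083952]
 [  0.         401.34229229 205.78507553]
 [  0.           0.           1.        ]] [ 409.35637416   37.90360903 1035.65031286] [-2.15445395  2.09792332 -0.2117419 ]
```

View pics/scene0.png

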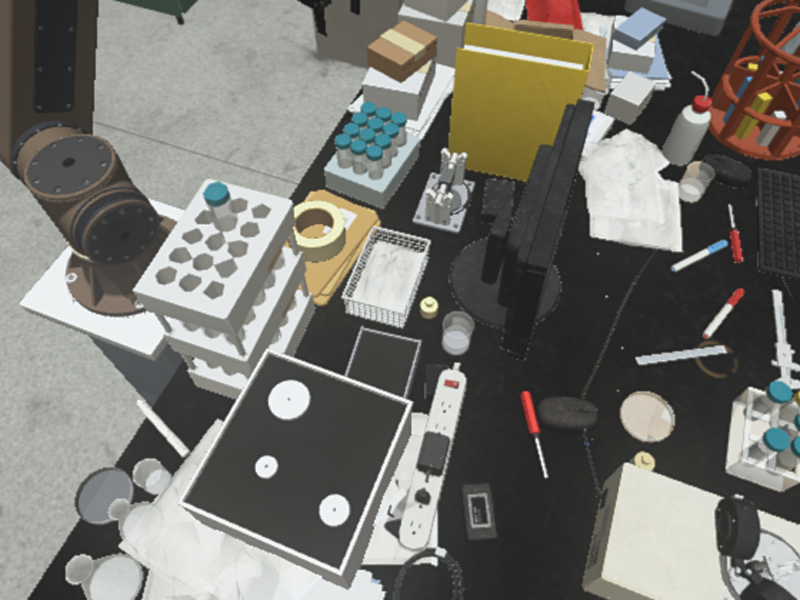

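View pics/top0.png

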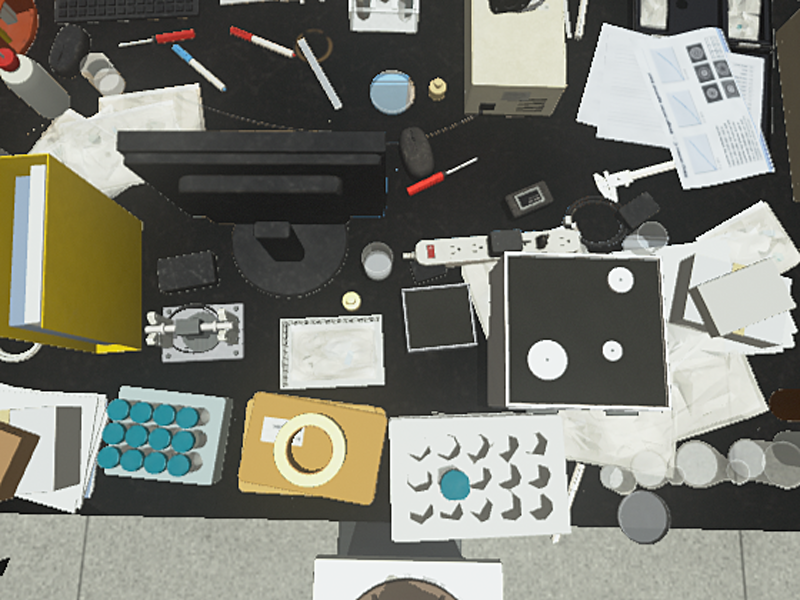

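```bash
cat > h.py <<'E'
import numpy as np,cv2
from rig import bot
from scipy.spatial.transform import Rotation as R
def proj(c,P):
    M=R.from_rotvec(c["attitude"]).as_matrix(); p=(np.atleast_2d(P)-c["origin"])@M
    q=p@c["K"].T; return q[:,:2]/q[:,2:]
def back(c,uv,z):
    M=R.from_rotvec(c["attitude"]).as_matrix()
    d=np.array([*uv,1.])@np.linalg.inv(c["K"]).T@M.T
    return c["origin"]+d*(z-c["origin"][2])/d[2]
def crop(c,x0,y0,w,h,s):
    im=cv2.resize(c["image"][y0:y0+h,x0:x0+w,::-1],None,fx=s,fy=s,interpolation=cv2.INTER_CUBIC)
    for k in range(0,w,10):
        cv2.putText(im,str(x0+k),(k*s,8),0,.3,(0,255,255));cv2.line(im,(k*s,9),(k*s,13),(0,255,255))
    for k in range(10,h,10):
        cv2.putText(im,str(y0+k),(0,k*s+3),0,.3,(0,255,255));cv2.line(im,(20,k*s),(24,k*s),(0,255,255))
    return im
E
python3 - <<'E'
from h import *
t=bot.read_camera("top");s=bot.read_camera("scene")
a=np.hstack([crop(t,100,205,80,60,5),crop(t,275,192,80,60,5)])
b=np.hstack([crop(s,280,90,80,60,5),crop(s,230,222,80,60,5)])
cv2.imwrite("pics/c1.png",np.vstack([a,b]))
# discs
for n,c,box in(("top",t,(350,175,470,290)),("scene",s,(130,245,290,400))):
    x0,y0,x1,y1=box
    g=c["image"].min(2)[y0:y1,x0:x1]
    cs,_=cv2.findContours((g>120).astype(np.uint8),cv2.RETR_EXTERNAL if 0 else cv2.RETR_LIST,cv2.CHAIN_APPROX_NONE)
    for k in cs:
        if len(k)<20 or cv2.contourArea(k)>2500: continue
        e=cv2.fitEllipse(k); uv=np.array(e[0])+[x0,y0]
        if max(e[1])/min(e[1])>1.6: continue
        p=back(c,uv,168); d=np.linalg.norm(p-c["origin"]);print(n,uv.round(1),p.round(1),"diam",max(e[1])*d/c["K"][0,0])
E
```

```text
Traceback (most recent call last):
ZeroDivisionError: float division by zero
```

View pics/c1.png

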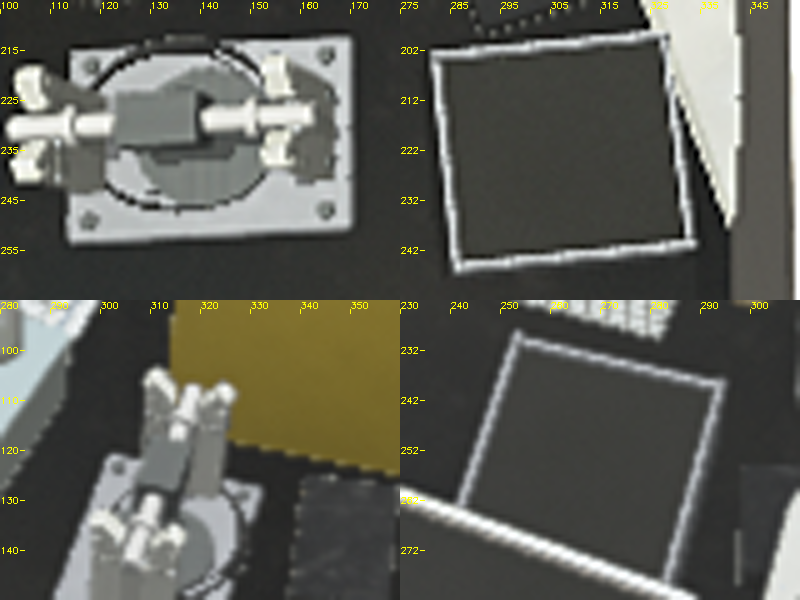

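Run:
```python
from h import *
from scipy.optimize import least_squares as ls
t=bot.read_camera("top");s=bot.read_camera("scene")
def fit(L,z,obs,x0):
    L=np.array(L,float)
    def W(p):
        c,s_=np.cos(p[2]),np.sin(p[2]);return np.c_[p[0]+c*L[:,0]-s_*L[:,1],p[1]+s_*L[:,0]+c*L[:,1],z]
    def f(p):
        w=W(p);return np.concatenate([(proj(c,w[i])-uv)[0] for c,i,uv in obs])
    r=ls(f,x0);print(r.x.round(4),r.fun.round(1));return r.x
B=[(50,72.5),(50,-72.5),(-50,-72.5),(-50,72.5)]
o=[(t,0,(114,215.4)),(t,1,(170.4,212.4)),(t,2,(170.4,250.6)),(t,3,(114,253.6)),(s,3,(302.4,121.4)),(s,0,(332.4,127.4))]
fit(B,[10]*4,o[:4],(550,400,0));fit(B,[10]*4,o,(550,400,0))
print([back(t,uv,76).round(1) for uv in((101,230.4),(162.4,228))])
Q=[(55,60),(55,-60),(-55,-60),(-55,60)]
o=[(t,0,(281.4,202.4)),(t,1,(328.6,198.8)),(t,2,(334,241)),(t,3,(286.4,246)),(s,3,(253.4,228.6)),(s,0,(295,238.4))]
fit(Q,[53]*4,o[:4],(550,0,0));fit(Q,[53]*4,o,(550,0,0))
for n,c,box in(("top",t,(350,175,470,290)),("scene",s,(130,245,290,400))):
    x0,y0,x1,y1=box
    g=c["image"].min(2)[y0:y1,x0:x1]
    cs,_=cv2.findContours((g>120).astype(np.uint8),cv2.RETR_LIST,cv2.CHAIN_APPROX_NONE)
    for k in cs:
        if len(k)<20 or cv2.contourArea(k)>2500: continue
        e=cv2.fitEllipse(k); uv=np.array(e[0])+[x0,y0]
        if min(e[1])<9 or max(e[1])/min(e[1])>1.6: continue
        p=back(c,uv,168); d=np.linalg.norm(p-c["origin"]);print(n,uv.round(1),p.round(1),"diam",max(e[1])*d/c["K"][0,0])
print(back(t,(351*.7,299*.7),30),back(t,(376*.7,260*.7),50))
# monitor top edge triangulate
def tri(a,b):
    A=[];y=[]
    for c,uv in((t,a),(s,b)):
        M=R.from_rotvec(c["attitude"]).as_matrix();d=M@np.linalg.inv(c["K"])@[*uv,1];d/=np.linalg.norm(d);P=np.eye(3)-np.outer(d,d);A.append(P);y.append(P@c["origin"])
    return np.linalg.lstsq(np.vstack(A),np.hstack(y),rcond=None)[0].round()
print("mon left top",tri((117*.7,150*.7),(583*.7,103*.7)),"right",tri((386*.7,150*.7),(520*.7,300*.7)))
print("binder",tri((140*.7,215*.7),(460*.7,32*.7)))
```

```text
[5.258384e+02 3.753805e+02 8.310000e-02] [ 0.1 -0.3  0.2 -0.4  0.5  0.2 -0.7  0.4]
[5.271441e+02 3.749889e+02 7.250000e-02] [ 0.5 -1.1  0.5 -0.6  0.4 -0.  -0.7 -0.4 -1.5 -1.7 -0.5 -0.6]
[array([521.5, 452.5,  76. ]), array([531.2, 306.5,  76. ])]
[ 5.592653e+02 -4.409500e+01  1.244000e-01] [-0.1  0.   0.3 -0.9  0.4  0.5 -0.6  0.3]
[ 5.603317e+02 -4.471410e+01  1.148000e-01] [ 0.3 -0.6  0.8 -1.1  0.5  0.4 -0.6 -0.3 -0.9 -0.9 -0.4 -0.9]
top [428.4 245.1] [ 497.7 -297.3  168. ] diam 32.880905943064
top [382.7 251.5] [ 481.3 -197.6  168. ] diam 62.791552912144574
top [434.1 195.4] [ 608.7 -315.   168. ] diam 42.96905408278666
scene [275.5 368.8] [ 690.9 -309.4  168. ] diam 28.75854457978443
scene [233.6 356.8] [ 609.5 -318.2  168. ] diam 44.25952059057172
scene [186.  326.4] [ 498.8 -300.1  168. ] diam 33.0890661121615
scene [201.9 279.4] [ 482.6 -201.   168. ] diam 62.853813823830045
[590.63801932 112.01113391  30.        ] [658.35471325  69.18575383  50.        ]
mon left top [744. 423. 296.] right [762.  45. 248.]
binder [572. 277. 493.]
```

Request:
{"op": "apply_moves", "data": {"rows": [[0, 0, 0, 0, 6.7], [0, 0, 0, 0, 6.7], [0, 0, 0, 0, 6.7], [0, 0, 0, 0, 6.7], [0, 0, 0, 0, 6.7], [0, 0, 0, 0, 6.7], [0, 0, 0, 0, 6.7], [0, 0, 0, 0, 6.7], [0, 0, 0, 0, 6.7], [0, 0, 0, 0, 6.5], [0, 0, 0, 0, 0]], "squeeze": 20}}

```text
time_s: 1.22
position: [202.4, 591.3, 214.6]
tcp_rot: [2.142, 2.298, -0.0]
contact_force: [-0.1, -0.7, 0.1]
opening: 0.999
grip_force: 0.0
```

```bash
cat >> h.py <<'E'
def st():
    s=bot.sense();M=R.from_rotvec(s["tcp_rot"]).as_matrix()
    print("t",s["time_s"],"tcp",s["position"].round(1),"yaw",np.degrees(np.arctan2(M[1,1],M[0,1])).round(2),"z",M[:,2].round(3),"F",s["contact_force"].round(1),"op",round(95*s["opening"],1),"grip",round(s["grip_force"],1),"q",s["qpos"].round(3));return s,M
def to(x,y,z,M=None):
    s,M=st();print("tool delta mm",(M.T@(np.array([x,y,z])-s["position"])).round(1))
E
python3 - <<'E'
from h import *
to(526,377.5,150)
t=bot.read_camera("top");
for uv in((507,253),(667,257),(668,408),(508,406)): print(back(t,np.array(uv)*.7,166).round())
print("binder",[back(t,np.array(uv)*.7,0).round() for uv in((142,215),(142,350))],"tubes",[back(t,np.array(uv)*.7,90).round() for uv in((110,400),(205,400),(200,480))])
E
```

```text
t 1.2167 tcp [202.4 591.3 214.6] yaw 4.01 z [-0. -0. -1.] F [-0.1 -0.7  0.1] op 94.9 grip 0.0 q [ 1.135  0.491  1.559 -0.     1.092  1.065]
tool delta mm [-235.9  307.9   64.6]
[ 646. -140.  166.]
[ 647. -392.  166.]
[ 414. -378.  166.]
[ 410. -139.  166.]
binder [array([745., 513.,   0.]), array([493., 485.,   0.])] tubes [array([404., 489.,  90.]), array([408., 336.,  90.]), array([284., 333.,  90.])]
```

Request:
{"op": "apply_moves", "data": {"rows": [[60, -0.0393, 0, 0, 0], [60, -0.0393, 0.01, 0, 0], [60, -0.0393, 0.01, 0, 0], [60, -0.0393, 0.02, 0, 0], [60, -0.0393, 0.03, 0, 0], [60, -0.0393, 0.038, 0, 0], [60, 0, 0.04, 0, 0], [60, 0, 0.04, 0, 0], [60, 0, 0.04, 0, 0], [60, 0, 0.04, 0, 0], [60, 0, 0.04, 0, 0], [60, 0, 0, 0, 0]]}}

```text
time_s: 2.27
position: [516.9, 395.3, 213.7]
tcp_rot: [2.134, 2.304, 0.002]
contact_force: [-0.1, -0.2, -0.2]
opening: 0.765
grip_force: 0.0
```

Run:
```python
from h import *
to(526,377.5,66)
t=bot.read_camera("top");s=bot.read_camera("scene")
p=bot.sense()["position"]
print("tip proj",proj(t,p),proj(s,p))
cv2.imwrite("pics/c2.png",np.hstack([crop(t,60,150,160,150,5)[:600,:400],crop(s,260,50,80,120,5)]))
```

```text
t 2.2667 tcp [516.9 395.3 213.7] yaw 4.39 z [ 0.002  0.    -1.   ] F [-0.1 -0.2 -0.2] op 72.7 grip 0.0 q [ 5.520e-01  5.280e-01  1.493e+00 -1.000e-03  1.118e+00  4.750e-01]
tool delta mm [-18.5   7.4 147.7]
tip proj [[100.21210097 227.26260296]] [[311.62960542  82.24037713]]
```

View pics/c2.png

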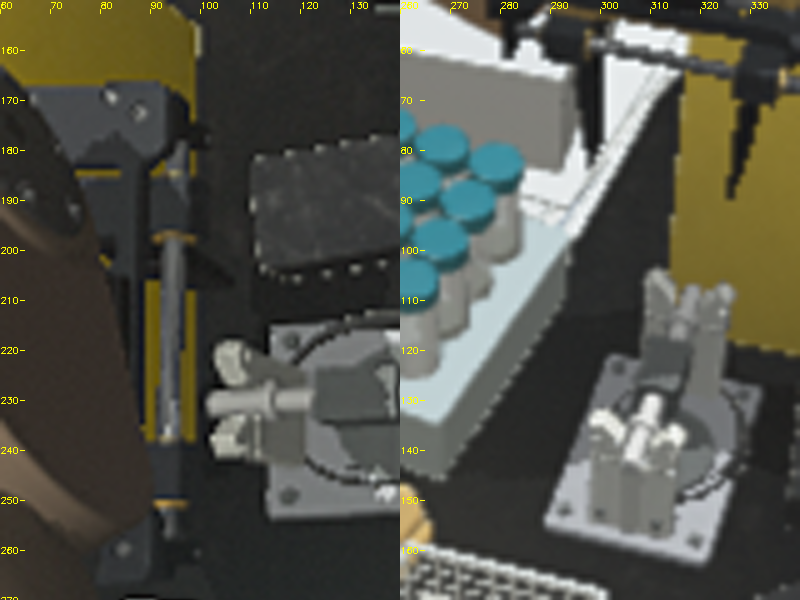

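Request:
{"op": "apply_moves", "data": {"rows": [[60, -0.017, 0.0085, 0.02, 0], [60, 0, 0, 0.03, 0], [60, 0, 0, 0.03, 0], [60, 0, 0, 0.025, 0], [60, 0, 0, 0.02, 0], [60, 0, 0, 0.015, 0], [60, 0, 0, 0.007, 0], [60, 0, 0, 0, 0], [60, 0, 0, 0, 0]]}}

```text
time_s: 3.12
position: [520.4, 379.9, 68.4]
tcp_rot: [2.135, 2.305, 0.001]
contact_force: [0.6, 0.6, 0.1]
opening: 0.766
grip_force: 0.0
```

Request:
{"op": "apply_moves", "data": {"rows": [[170, 0, 0, 0, 0], [170, 0, 0, 0, 0], [170, 0, 0, 0, 0], [170, 0, 0, 0, 0], [170, 0, 0, 0, 0], [170, 0, 0, 0, 0], [170, 0, 0, 0, 0], [170, 0, 0, 0, 0]], "squeeze": 25}}

```text
time_s: 3.78
position: [522.8, 379.8, 68.1]
tcp_rot: [2.135, 2.302, 0.006]
contact_force: [10.1, -0.0, -3.1]
opening: 0.341
grip_force: 5.1
```

Run:
```python
from h import *
st()
```

```text
t 3.7833 tcp [522.8 379.8  68.1] yaw 4.31 z [ 0.004  0.001 -1.   ] F [10.1 -0.  -3.1] op 32.4 grip 5.1 q [ 5.260e-01  6.830e-01  1.638e+00 -1.000e-03  8.160e-01  4.520e-01]
```

Request:
{"op": "apply_moves", "data": {"rows": [[170, 0, 0.002, 0, 0], [180, 0, 0.002, 0, 0], [200, 0, 0, 0, 0], [230, 0, 0, 0, 0], [230, 0, 0, 0, 0], [230, 0, 0, 0, 0], [230, 0, 0, 0, 0], [230, 0, 0, 0, 0]], "squeeze": 25}}

```text
time_s: 4.45
position: [526.0, 380.0, 67.8]
tcp_rot: [2.136, 2.302, 0.004]
contact_force: [6.2, -0.6, -1.9]
opening: 0.274
grip_force: 25.0
```

Run:
```python
from h import *
st()
```

```text
t 4.45 tcp [526.  380.   67.8] yaw 4.31 z [ 0.003  0.001 -1.   ] F [ 6.2 -0.6 -1.9] op 26.0 grip 25.0 q [ 5.24e-01  6.87e-01  1.63e+00 -1.00e-03  8.22e-01  4.49e-01]
```

Request:
{"op": "apply_moves", "data": {"rows": [[230, 0, 0.001, 0, 0], [230, 0, 0, 0, 0], [230, 0, 0, 0, 0]]}}

```text
time_s: 4.7
position: [526.1, 380.0, 67.7]
tcp_rot: [2.136, 2.303, 0.001]
contact_force: [3.1, 0.1, 0.1]
opening: 0.271
grip_force: 25.0
```

Request:
{"op": "apply_moves", "data": {"rows": [[230, 0, 0, -0.01, 0], [230, 0, 0, -0.02, 0], [230, 0, 0, -0.03, 0], [230, 0, 0, -0.035, 0], [230, 0, 0, -0.035, 0], [230, 0, 0, -0.02, 0], [230, 0, 0, 0, 0], [230, 0, 0, 0, 0]]}}

```text
time_s: 5.37
position: [525.3, 379.9, 218.0]
tcp_rot: [-2.136, -2.303, -0.001]
contact_force: [0.4, 0.6, -2.6]
opening: 0.27
grip_force: 25.0
```

Run:
```python
from h import *
to(559.8,-43.5,200)
```

```text
t 5.3667 tcp [525.3 379.9 218. ] yaw 4.32 z [ 0.  0. -1.] F [ 0.4  0.6 -2.6] op 25.6 grip 25.0 q [0.524 0.521 1.494 0.    1.126 0.449]
tool delta mm [-424.8    2.5   17.8]
```

Request:
{"op": "apply_moves", "data": {"rows": [[230, -0.03, 0, 0, 0], [230, -0.039, 0, 0, 0], [230, -0.039, 0, 0, 0], [230, -0.039, 0, 0, 0], [230, -0.039, 0, 0, 0], [230, -0.039, 0, 0, 0], [230, -0.039, 0, 0, 0], [230, -0.039, 0, 0, 0], [230, -0.039, 0, 0, 0], [230, -0.039, 0, 0, -1.3], [230, -0.03, 0, 0, -1.2], [230, 0, 0, 0, 0]]}}

```text
time_s: 6.37
position: [556.8, -34.3, 215.4]
tcp_rot: [-2.087, -2.345, 0.004]
contact_force: [0.3, 0.3, -2.9]
opening: 0.271
grip_force: 25.0
```

Run:
```python
from h import *
to(560.5,-43.5,52)
t=bot.read_camera("top");s=bot.read_camera("scene")
cv2.imwrite("pics/c3.png",np.hstack([crop(t,250,150,100,120,4),crop(s,200,180,100,120,4)]))
```

```text
t 6.3667 tcp [556.8 -34.3 215.4] yaw 6.65 z [-0.004 -0.    -1.   ] F [ 0.3  0.3 -2.9] op 25.7 grip 25.0 q [-1.800e-01  3.960e-01  1.722e+00 -1.000e-03  1.027e+00 -2.950e-01]
tool delta mm [ -9.6   3.2 163.4]
```

View pics/c3.png

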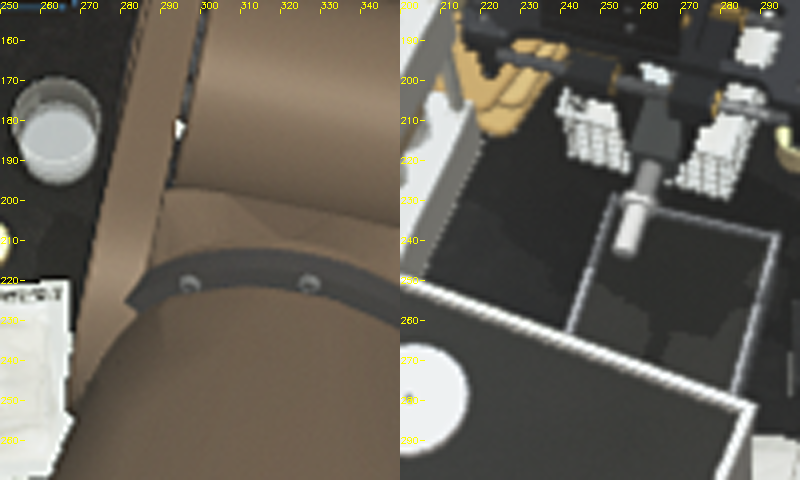

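Request:
{"op": "apply_moves", "data": {"rows": [[230, -0.009, 0.003, 0.02, 0], [230, 0, 0, 0.03, 0], [230, 0, 0, 0.03, 0], [230, 0, 0, 0.03, 0], [230, 0, 0, 0.025, 0], [230, 0, 0, 0.015, 0], [230, 0, 0, 0.008, 0], [230, 0, 0, 0, 0], [230, 0, 0, 0, 0]]}}

```text
time_s: 7.22
position: [561.3, -37.6, 59.6]
tcp_rot: [-2.084, -2.35, 0.0]
contact_force: [-0.7, -0.3, -1.8]
opening: 0.275
grip_force: 25.0
```

Run:
```python
from h import *
to(560.5,-43.5,50)
```

```text
t 7.2167 tcp [561.3 -37.6  59.6] yaw 6.85 z [-0.001  0.    -1.   ] F [-0.7 -0.3 -1.8] op 26.2 grip 25.0 q [-0.184  0.607  1.857  0.     0.678 -0.304]
tool delta mm [-5.7 -1.5  9.6]
```

Request:
{"op": "apply_moves", "data": {"rows": [[230, -0.003, 0, 0.003, 0], [230, -0.003, 0, 0.003, 0], [230, 0, 0, 0.002, 0], [230, 0, 0, 0.001, 0], [230, 0, 0, 0.001, 0], [230, 0, 0, 0, 0], [230, 0, 0, 0, 0]]}}

```text
time_s: 7.8
position: [562.1, -44.4, 49.8]
tcp_rot: [2.086, 2.349, 0.0]
contact_force: [0.0, -0.7, -0.9]
opening: 0.27
grip_force: 25.0
```

Request:
{"op": "apply_moves", "data": {"rows": [[230, 0, 0, 0.001, 0], [215, 0, 0, 0, 0], [170, 0, 0, 0, 0], [140, 0, 0, 0, 0], [140, 0, 0, 0, 0], [140, 0, 0, 0, 0], [140, 0, 0, -0.015, 0], [140, 0, 0, -0.03, 0], [140, 0, 0, -0.04, 0], [140, 0, 0, -0.04, 0], [120, 0, 0, -0.04, 0], [90, 0, 0, -0.02, 0]]}}

```text
time_s: 8.8
position: [563.0, -44.5, 238.3]
tcp_rot: [2.083, 2.346, 0.004]
contact_force: [0.4, -0.1, 0.4]
opening: 0.54
grip_force: 0.0
```

Run:
```python
from h import *
to(482,-198.5,230)
s=bot.read_camera("scene")
cv2.imwrite("pics/c4.png",crop(s,200,180,110,120,4))
```

```text
t 8.8 tcp [563.  -44.5 238.3] yaw 6.81 z [ 0.005 -0.001 -1.   ] F [ 0.4 -0.1  0.4] op 51.3 grip 0.0 q [-0.196  0.379  1.682  0.     1.075 -0.315]
tool delta mm [-143.3  -98.7    8. ]
```

View pics/c4.png

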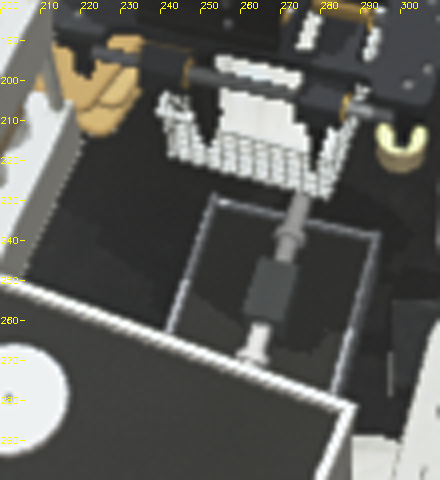

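Request:
{"op": "apply_moves", "data": {"rows": [[60, 0, 0, 0, 7.1], [60, 0, 0, 0, 7.1], [60, 0, 0, 0, 7.1], [60, 0, 0, 0, 7.1], [60, 0, 0, 0, 7.1], [60, 0, 0, 0, 7.1], [60, 0, 0, 0, 7.1], [60, 0, 0, 0, 7.1], [60, 0, 0, 0, 7.1], [60, 0, 0, 0, 7.1], [60, 0, 0, 0, 7.1], [60, 0, 0, 0, 7.1]]}}

```text
time_s: 9.85
position: [562.0, -44.3, 233.1]
tcp_rot: [-3.126, -0.308, 0.001]
contact_force: [0.3, 0.6, -0.7]
opening: 0.762
grip_force: 0.0
```

Run:
```python
from h import *
to(482,-199,230)
```

```text
t 9.85 tcp [562.  -44.3 233.1] yaw -78.75 z [-0.001  0.    -1.   ] F [ 0.3  0.6 -0.7] op 72.4 grip 0.0 q [-0.196  0.385  1.688  0.     1.069  1.178]
tool delta mm [-108.6  136.1    3.1]
```

Request:
{"op": "apply_moves", "data": {"rows": [[60, -0.02, 0.025, 0, 0], [60, -0.027, 0.034, 0, 0], [60, -0.027, 0.034, 0, 0], [60, -0.02, 0.025, 0, 0], [60, -0.0146, 0.018, 0, 0], [60, 0, 0, 0, 0], [60, 0, 0, 0, 0]]}}

```text
time_s: 10.43
position: [484.2, -197.2, 233.3]
tcp_rot: [-3.125, -0.314, 0.0]
contact_force: [-0.1, 0.4, -0.5]
opening: 0.763
grip_force: 0.0
```

Run:
```python
from h import *
to(482,-199,164)
s=bot.read_camera("scene")
cv2.imwrite("pics/c5.png",crop(s,110,190,150,150,4))
```

```text
t 10.4333 tcp [ 484.2 -197.2  233.3] yaw -78.53 z [-0.  0. -1.] F [-0.1  0.4 -0.5] op 72.5 grip 0.0 q [-0.513  0.326  1.783  0.     1.034  0.857]
tool delta mm [-2.5  1.3 69.3]
```

View pics/c5.png

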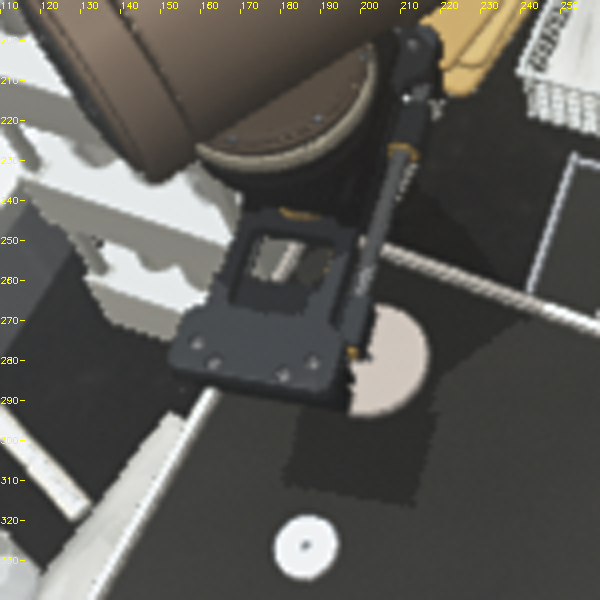

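Request:
{"op": "apply_moves", "data": {"rows": [[60, -0.0025, 0.0013, 0.02, 0], [60, 0, 0, 0.02, 0], [60, 0, 0, 0.015, 0], [60, 0, 0, 0.007, 0], [60, 0, 0, 0.004, 0], [60, 0, 0, 0, 0], [60, 0, 0, 0, 0]]}}

```text
time_s: 11.07
position: [483.0, -197.9, 168.1]
tcp_rot: [3.125, 0.319, 0.001]
contact_force: [-0.1, 0.1, 0.3]
opening: 0.764
grip_force: 0.0
```

Request:
{"op": "apply_moves", "data": {"rows": [[60, 0, 0, 0.003, 0], [60, 0, 0, 0.0025, 0], [60, 0, 0, 0, 0], [130, 0, 0, 0, 0], [130, 0, 0, 0, 0], [130, 0, 0, 0, 0], [130, 0, 0, 0, 0], [130, 0, 0, 0, 0], [130, 0, 0, 0, 0], [130, 0, 0, 0, 0]], "squeeze": 15}}

```text
time_s: 11.9
position: [482.5, -198.2, 162.3]
tcp_rot: [3.125, 0.318, 0.0]
contact_force: [-0.8, -0.3, 3.1]
opening: 0.627
grip_force: 15.0
```

Run:
```python
from h import *
st()
```

```text
t 11.9 tcp [ 482.5 -198.2  162.3] yaw -78.4 z [ 0. -0. -1.] F [-0.8 -0.3  3.1] op 59.5 grip 15.0 q [-0.516  0.41   1.871  0.     0.86   0.852]
```

Request:
{"op": "apply_moves", "data": {"rows": [[130, 0, 0, -0.005, 0], [130, 0, 0, -0.015, 0], [130, 0, 0, -0.025, 0], [130, 0, 0, -0.03, 0], [130, 0, 0, -0.03, 0], [130, 0.02, 0, -0.01, 0], [130, 0.03, 0, 0, 0], [130, 0.03, 0, 0, 0], [130, 0.02, 0, 0, 0], [130, 0, 0, 0, 0], [130, 0, 0, 0, 0]]}}

```text
time_s: 12.82
position: [580.6, -177.6, 276.6]
tcp_rot: [-3.125, -0.319, 0.002]
contact_force: [-0.3, 0.0, -1.0]
opening: 0.626
grip_force: 15.0
```

Run:
```python
from h import *
to(527,376.5,260)
s=bot.read_camera("scene")
p=bot.sense()["position"];print(proj(s,p+[0,0,-2]),proj(s,p+[30,0,-2]),proj(s,p+[0,-30,-2]))
cv2.imwrite("pics/c6.png",np.vstack([crop(s,170,230,150,75,5)]))
```

```text
t 12.8167 tcp [ 580.6 -177.6  276.6] yaw -78.33 z [-0.001  0.    -1.   ] F [-0.3  0.  -1. ] op 59.5 grip 15.0 q [-0.406  0.412  1.521  0.     1.21   0.962]
tool delta mm [  59.6 -553.5   16.9]
[[245.84720077 263.70173535]] [[260.77900433 269.18496845]] [[239.10239234 277.77331028]]
```

View pics/c6.png

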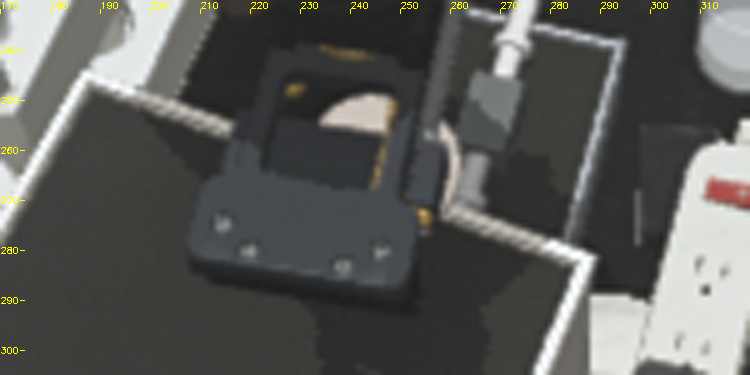

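Request:
{"op": "apply_moves", "data": {"rows": [[130, 0, 0, 0, -6.9], [130, 0, 0, 0, -6.9], [130, 0, 0, 0, -6.9], [130, 0, 0, 0, -6.9], [130, 0, 0, 0, -6.9], [130, 0, 0, 0, -6.9], [130, 0, 0, 0, -6.9], [130, 0, 0, 0, -6.9], [130, 0, 0, 0, -6.9], [130, 0, 0, 0, -6.9], [130, 0, 0, 0, -6.9], [130, 0, 0, 0, -6.9]]}}

```text
time_s: 13.87
position: [579.3, -178.4, 277.5]
tcp_rot: [-2.128, -2.311, -0.0]
contact_force: [-0.2, -0.4, -0.7]
opening: 0.624
grip_force: 15.0
```

Run:
```python
from h import *
to(527,376.5,230)
```

```text
t 13.8667 tcp [ 579.3 -178.4  277.5] yaw 4.7 z [-0.  0. -1.] F [-0.2 -0.4 -0.7] op 59.3 grip 15.0 q [-0.408  0.409  1.523  0.     1.209 -0.49 ]
tool delta mm [557.3  -6.7  47.5]
```

Request:
{"op": "apply_moves", "data": {"rows": [[130, 0.025, 0, 0, 0], [130, 0.038, 0, 0, 0], [130, 0.038, 0, 0, 0], [130, 0.038, 0, 0, 0], [130, 0.038, 0, 0, 0], [130, 0.038, 0, 0, 0], [130, 0.038, 0, 0, 0], [130, 0.038, 0, 0, 0], [130, 0.038, 0, 0, 0], [130, 0.038, 0, 0, 0], [130, 0.038, 0, 0, 0], [130, 0.038, 0, 0, 0]]}}

```text
time_s: 14.87
position: [545.4, 264.6, 277.7]
tcp_rot: [2.135, 2.304, 0.0]
contact_force: [1.4, -1.1, -0.5]
opening: 0.627
grip_force: 15.0
```

Request:
{"op": "apply_moves", "data": {"rows": [[130, 0.038, 0, 0.01, 0], [130, 0.03, -0.004, 0.015, 0], [130, 0.025, -0.002, 0.02, 0], [130, 0.015, 0, 0.03, 0], [130, 0, 0, 0.02, 0], [130, 0, 0, 0, 0], [130, 0, 0, 0, 0]]}}

```text
time_s: 15.45
position: [531.8, 370.1, 182.2]
tcp_rot: [-2.134, -2.305, 0.002]
contact_force: [-0.0, -0.2, 0.7]
opening: 0.628
grip_force: 15.0
```

Run:
```python
from h import *
to(527,376,40)
```

```text
t 15.45 tcp [531.8 370.1 182.2] yaw 4.39 z [-0.001 -0.001 -1.   ] F [-0.  -0.2  0.7] op 59.7 grip 15.0 q [ 0.506  0.555  1.534 -0.     1.054  0.43 ]
tool delta mm [  6.3  -4.1 142.2]
```

Run:
```python
from h import *
from scipy.optimize import least_squares as ls
t=bot.read_camera("top");s=bot.read_camera("scene")
L=np.array([(50,72.5),(50,-72.5),(-50,-72.5),(-50,72.5)])
T=np.array([(114,215.4),(170.4,212.4),(170.4,250.6),(114,253.6)])-.4
S=np.array([(332.4,126.8),(321.6,162.6),(289,154.6),(301.8,121.2)])-.4
def f(p,ob):
    c,d=np.cos(p[2]),np.sin(p[2]);w=np.c_[L@[c,-d]+p[0],L@[d,c]+p[1],np.full(4,10)]
    return np.concatenate([(proj(k,w)-u).ravel() for k,u in ob])
for ob in([(t,T)],[(s,S)],[(t,T),(s,S)]):
    r=ls(f,(527,376,.07),args=(ob,));print(r.x.round(3),abs(r.fun).max())
cv2.imwrite("pics/c7.png",crop(s,270,90,80,90,6))
for q in [(526,376,16),(562,376,16),(490,376,16),(526,412,16),(526,340,16)]:print(proj(s,q).round(1))
```

```text
[5.26837e+02 3.76491e+02 8.30000e-02] 0.6650502472757438
[5.29547e+02 3.74567e+02 8.90000e-02] 0.6933070123831868
[5.27861e+02 3.76050e+02 8.60000e-02] 1.1818928046056527
[[310.  138.4]]
[[321.3 141.7]]
[[298.9 135.1]]
[[313.9 130.1]]
[[306.  146.9]]
```

View pics/c7.png

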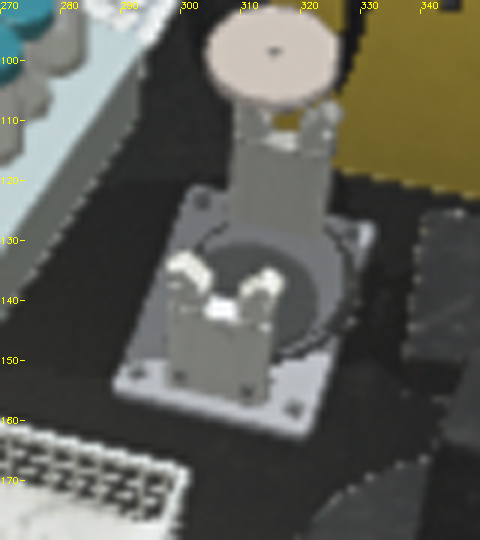

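Run:
```python
from h import *
s=bot.read_camera("scene");p=bot.sense()["position"]
for z in(2,6):print(proj(s,p+[0,0,z]),proj(s,p+[10,0,z]),proj(s,p+[0,10,z]))
print(back(s,(274/6+270-.4,50/6+90-.4),p[2]+6))
```

```text
[[315.36176978  98.12526348]] [[318.88934897  99.09429212]] [[316.57267104  95.68819122]]
[[315.46172075  97.00793466]] [[318.99973016  97.97786776]] [[316.67568711  94.56868233]]
[533.58177994 366.86224358 190.21162719]
```

Request:
{"op": "apply_moves", "data": {"rows": [[130, 0.006, -0.0042, 0.02, 0], [130, 0, 0, 0.03, 0], [130, 0, 0, 0.03, 0], [130, 0, 0, 0.025, 0], [130, 0, 0, 0.015, 0], [130, 0, 0, 0.01, 0], [130, 0, 0, 0, 0], [130, 0, 0, 0, 0]]}}

```text
time_s: 16.27
position: [528.2, 376.6, 53.3]
tcp_rot: [2.135, 2.304, 0.002]
contact_force: [-0.4, 0.5, 0.4]
opening: 0.619
grip_force: 15.0
```

Run:
```python
from h import *
to(527,376,20)
```

```text
t 16.2667 tcp [528.2 376.6  53.3] yaw 4.37 z [ 0.001  0.001 -1.   ] F [-0.4  0.5  0.4] op 58.8 grip 15.0 q [0.518 0.706 1.638 0.    0.796 0.441]
tool delta mm [-0.5 -1.3 33.3]
```

Request:
{"op": "apply_moves", "data": {"rows": [[130, 0, -0.0013, 0.015, 0], [130, 0, 0, 0.01, 0], [130, 0, 0, 0.006, 0], [130, 0, 0, 0.002, 0], [130, 0, 0, 0, 0], [130, 0, 0, 0, 0]]}}

```text
time_s: 16.77
position: [526.5, 376.6, 19.7]
tcp_rot: [2.134, 2.305, 0.001]
contact_force: [-0.3, -0.3, -0.9]
opening: 0.621
grip_force: 15.0
```

Run:
```python
from h import *
to(527,377,18.3)
```

```text
t 16.7667 tcp [526.5 376.6  19.7] yaw 4.4 z [ 0.001  0.    -1.   ] F [-0.3 -0.3 -0.9] op 59.0 grip 15.0 q [0.519 0.751 1.657 0.    0.733 0.442]
tool delta mm [0.3 0.6 1.4]
```

Request:
{"op": "apply_moves", "data": {"rows": [[130, 0, 0.0005, 0.0012, 0], [130, 0, 0, 0, 0], [110, 0, 0, 0, 0], [90, 0, 0, 0, 0], [70, 0, 0, 0, 0], [60, 0, 0, 0, 0], [60, 0, 0, 0, 0], [60, 0, 0, 0, 0]]}}

```text
time_s: 17.43
position: [526.6, 376.5, 18.0]
tcp_rot: [-2.134, -2.305, -0.0]
contact_force: [-0.7, 0.6, 0.1]
opening: 0.764
grip_force: 0.0
```

Request:
{"op": "apply_moves", "data": {"rows": [[60, 0, 0, -0.01, 0], [60, 0, 0, -0.03, 0], [60, 0, 0, -0.04, 0], [60, 0, 0, -0.04, 0], [60, 0, 0, -0.04, 0], [60, 0, 0, -0.03, 0], [100, -0.03, 0, -0.02, 0], [100, -0.039, 0, -0.02, 0], [100, -0.039, 0, -0.01, 0], [100, -0.039, 0, 0, 0], [100, -0.039, 0, 0, 0], [100, -0.039, 0, 0, 0]]}}

```text
time_s: 18.43
position: [543.4, 152.4, 258.2]
tcp_rot: [2.133, 2.305, 0.002]
contact_force: [1.3, -0.3, 0.7]
opening: 0.61
grip_force: 0.0
```

Run:
```python
from h import *
to(498,-299,240)
t=bot.read_camera("top");s=bot.read_camera("scene")
cv2.imwrite("pics/c8.png",np.hstack([crop(t,100,200,80,70,5),crop(s,275,90,80,70,5)]))
```

```text
t 18.4333 tcp [543.4 152.4 258.2] yaw 4.43 z [ 0.001  0.    -1.   ] F [ 1.3 -0.3  0.7] op 57.9 grip 0.0 q [0.156 0.361 1.654 0.    1.125 0.079]
tool delta mm [-446.5  -80.1   18. ]
```

View pics/c8.png

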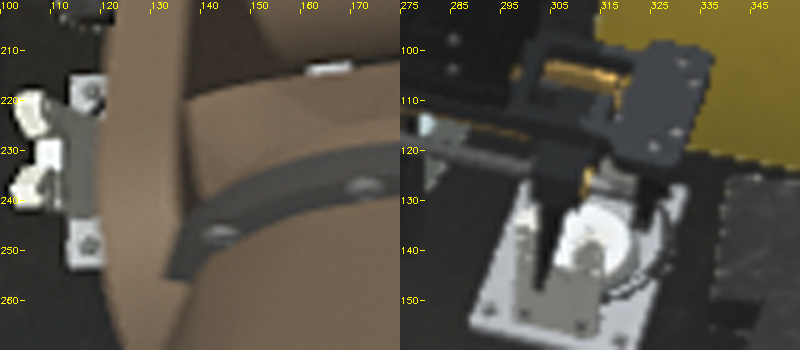

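Request:
{"op": "apply_moves", "data": {"rows": [[100, -0.038, 0, 0, 0], [100, -0.038, 0, 0, 0], [100, -0.038, 0, 0, 0], [100, -0.038, 0, 0, 0], [100, -0.038, 0, 0, 0], [100, -0.038, 0, 0, 0], [100, -0.038, 0, 0, 0], [100, -0.038, 0, 0, 0], [100, -0.038, 0.004, 0, 0], [100, -0.038, 0.008, 0, 0], [100, -0.038, 0.01, 0, 0], [100, -0.03, 0.01, 0, 0]]}}

```text
time_s: 19.53
position: [610.4, -292.4, 257.7]
tcp_rot: [2.135, 2.304, 0.0]
contact_force: [0.0, 1.1, 0.1]
opening: 0.606
grip_force: 0.0
```

Run:
```python
from h import *
to(608.5,-315,180)
t=bot.read_camera("top");s=bot.read_camera("scene")
cv2.imwrite("pics/c9.png",np.hstack([crop(t,100,200,80,70,5),crop(s,275,90,80,70,5)]))
```

```text
t 19.5333 tcp [ 610.4 -292.4  257.7] yaw 4.36 z [ 0.001 -0.    -1.   ] F [0.  1.1 0.1] op 57.6 grip 0.0 q [-0.544  0.533  1.365  0.     1.243 -0.62 ]
tool delta mm [-22.4  -3.7  77.7]
```

View pics/c9.png

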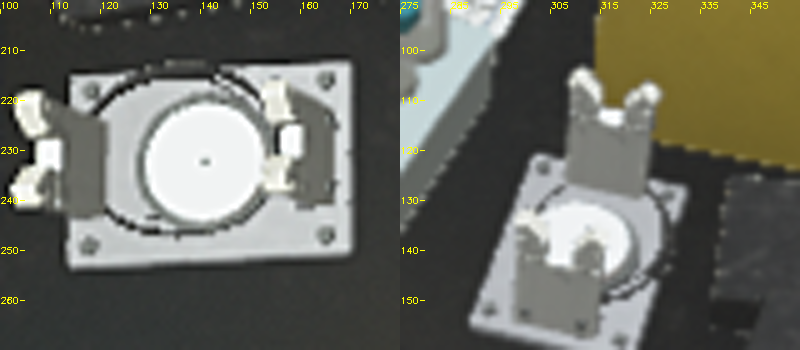

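Request:
{"op": "apply_moves", "data": {"rows": [[100, -0.0224, -0.0037, 0.015, 0], [100, 0, 0, 0.025, 0], [100, 0, 0, 0.022, 0], [100, 0, 0, 0.015, 0], [100, 0, 0, 0.008, 0], [100, 0, 0, 0.003, 0], [100, 0, 0, 0, 0], [100, 0, 0, 0, 0]]}}

```text
time_s: 20.3
position: [608.6, -312.5, 170.1]
tcp_rot: [2.133, 2.305, 0.001]
contact_force: [1.0, 0.3, 0.2]
opening: 0.607
grip_force: 0.0
```

Run:
```python
from h import *
to(608.5,-315,162.3)
```

```text
t 20.3 tcp [ 608.6 -312.5  170.1] yaw 4.43 z [ 0.001 -0.001 -1.   ] F [1.  0.3 0.2] op 57.6 grip 0.0 q [-0.571  0.617  1.449  0.     1.074 -0.648]
tool delta mm [-2.4 -0.3  7.8]
```

Request:
{"op": "apply_moves", "data": {"rows": [[100, -0.0024, 0, 0.005, 0], [100, 0, 0, 0.0025, 0], [100, 0, 0, 0, 0], [100, 0, 0, 0, 0], [180, 0, 0, 0, 0], [180, 0, 0, 0, 0], [180, 0, 0, 0, 0], [180, 0, 0, 0, 0], [180, 0, 0, 0, 0], [180, 0, 0, 0, 0], [180, 0, 0, 0, 0], [180, 0, 0, 0, 0]], "squeeze": 15}}

```text
time_s: 21.3
position: [608.4, -315.2, 161.5]
tcp_rot: [2.134, 2.305, 0.0]
contact_force: [-0.2, -0.2, 1.5]
opening: 0.414
grip_force: 15.0
```

Request:
{"op": "apply_moves", "data": {"rows": [[180, 0, 0, -0.005, 0], [180, 0, 0, -0.015, 0], [180, 0, 0, -0.025, 0], [180, 0, 0, -0.03, 0], [180, 0, 0, -0.03, 0], [180, 0.02, -0.006, -0.01, 0], [180, 0.038, -0.006, 0, 0], [180, 0.038, -0.006, 0, 0], [180, 0.038, -0.006, 0, 0], [180, 0.038, -0.006, 0, 0], [180, 0.038, -0.006, 0, 0], [180, 0.038, 0, 0, 0]]}}

```text
time_s: 22.3
position: [552.1, -69.0, 276.9]
tcp_rot: [2.135, 2.305, 0.0]
contact_force: [1.2, 0.2, 0.0]
opening: 0.41
grip_force: 15.0
```

Run:
```python
from h import *
to(527,377,200)
```

```text
t 22.3 tcp [552.1 -69.  276.9] yaw 4.38 z [ 0.  0. -1.] F [1.2 0.2 0. ] op 38.9 grip 15.0 q [-0.243  0.334  1.645  0.     1.163 -0.32 ]
tool delta mm [446.7   9.1  77. ]
```

Request:
{"op": "apply_moves", "data": {"rows": [[180, 0.038, 0, 0, 0], [180, 0.038, 0, 0, 0], [180, 0.038, 0, 0, 0], [180, 0.038, 0, 0, 0], [180, 0.038, 0, 0, 0], [180, 0.038, 0, 0, 0], [180, 0.038, 0, 0, 0], [180, 0.038, 0, 0, 0], [180, 0.038, 0, 0, 0], [180, 0.038, 0.003, 0.01, 0], [180, 0.035, 0.003, 0.02, 0], [180, 0.025, 0.003, 0.03, 0]]}}

```text
time_s: 23.3
position: [528.8, 372.2, 218.2]
tcp_rot: [2.132, 2.306, 0.008]
contact_force: [0.3, -0.3, -0.3]
opening: 0.415
grip_force: 15.0
```

Request:
{"op": "apply_moves", "data": {"rows": [[180, 0.01, 0, 0.01, 0], [180, 0, 0, 0, 0], [180, 0, 0, 0, 0]]}}

```text
time_s: 23.55
position: [527.8, 378.4, 206.6]
tcp_rot: [-2.134, -2.306, 0.001]
contact_force: [0.6, 0.6, -0.0]
opening: 0.412
grip_force: 15.0
```

Run:
```python
from h import *
to(527,377,60)
s=bot.read_camera("scene");p=bot.sense()["position"]
w=proj(s,p+[0,0,6])[0];x,y=(w-28).astype(int)
print(w,proj(s,p+[20,0,6]),back(s,w,p[2]+6))
g=s["image"].min(2)[y:y+70,x:x+56];m=(g>110).astype(np.uint8)
cs,_=cv2.findContours(m,cv2.RETR_EXTERNAL,cv2.CHAIN_APPROX_NONE)
for k in cs:
    if cv2.contourArea(k)>40:
        e=cv2.fitEllipse(k);u=np.array(e[0])+[x,y];print(u,e[1],back(s,u,p[2]+6))
```

```text
t 23.55 tcp [527.8 378.4 206.6] yaw 4.44 z [-0.001 -0.001 -1.   ] F [ 0.6  0.6 -0. ] op 39.2 grip 15.0 q [ 0.52   0.534  1.504 -0.     1.105  0.443]
tool delta mm [ -1.2  -0.8 146.6]
[315.31776943  88.01695562] [[322.49861427  89.95443967]] [528.24898714 377.91915522 213.67594719]
[295.05328655 129.79846954] (11.831927299499512, 26.782886505126953) [530.25912044 219.68365106 213.67594719]
[316.89496231 109.54150772] (10.812621116638184, 16.654071807861328) [557.76298138 304.75670169 213.67594719]
[315.04994392  89.60136604] (11.046197891235352, 14.049687385559082) [529.55833291 371.96763456 213.67594719]
[293.52098227  83.99129295] (17.51530647277832, 38.70253372192383) [469.21419499 371.18619419 213.67594719]
```

Run:
```python
from h import *
s=bot.read_camera("scene");p=bot.sense()["position"]
g=s["image"].mean(2).astype(int);print(g[82:98,306:326])
```

```text
[[ 27  31  32  34  37  39  38  36  49 105 100  96  96  97  97  98  95  58
   29  25]
 [ 28  31  31  34  36  38  47  49  64 107 105 103  96  94  96  96  95  55
   28  25]
 [ 28  30  30  31  47  75 112 122 146 155 155 152 122 110  97  95  94  53
   29  24]
 [ 28  30  32  63 119 179 190 191 193 194 193 194 191 190 134 106  95  54
   28  24]
 [ 28  28  58 145 185 198 198 198 197 198 198 198 198 199 190 162 114  55
   28  23]
 [ 27  35  90 181 198 198 196 197 197 194 195 197 196 198 199 193 129  57
   26  24]
 [ 27  54 141 192 198 197 196 197 194 158 165 191 196 197 198 197 135  62
   26  37]
 [ 25  55 148 193 197 196 197 197 192 140 145 187 196 197 198 195 120  48
   24  46]
 [ 28  55 144 192 198 196 196 197 197 188 189 196 196 197 198 197 116  44
   34  82]
 [ 29  45 114 177 196 198 197 197 197 198 197 197 197 197 199 196 115  44
   38  86]
 [ 36  41  76 125 177 194 197 198 198 197 197 198 198 198 197 180  96  35
   46  87]
 [ 39  39  53 100 123 152 182 193 196 196 196 196 194 190 174 139  70  37
   80  93]
 [ 40  38  39  68 110 121 132 137 154 159 161 158 143 140 131  97  47  44
   86  93]
 [ 40  41  38  43  64  95 119 120 125 128 130 129 126 133 110  92  60  80
   91  93]
 [ 41  41  41  41  41  53  64  72  85  88  91  97  99 102  94  92  88  92
   91  92]
 [ 42  40  40  39  40  40  38  48  83  89  89  90  89  90  91  91  91  91
   91  91]]
```

Request:
{"op": "apply_moves", "data": {"rows": [[180, -0.0016, -0.001, 0.02, 0], [180, 0, 0, 0.03, 0], [180, 0, 0, 0.03, 0], [180, 0, 0, 0.03, 0], [180, 0, 0, 0.025, 0], [180, 0, 0, 0.015, 0], [180, 0, 0, 0.01, 0], [180, 0, 0, 0, 0], [180, 0, 0, 0, 0]]}}

```text
time_s: 24.4
position: [527.8, 376.7, 47.8]
tcp_rot: [2.135, 2.304, 0.002]
contact_force: [-0.6, 0.3, -0.0]
opening: 0.409
grip_force: 15.0
```

Run:
```python
from h import *
to(526.7,376.6,26.5)
```

```text
t 24.4 tcp [527.8 376.7  47.8] yaw 4.35 z [ 0.001  0.001 -1.   ] F [-0.6  0.3 -0. ] op 38.9 grip 15.0 q [0.518 0.714 1.641 0.    0.785 0.442]
tool delta mm [ 0.  -1.1 21.3]
```

Request:
{"op": "apply_moves", "data": {"rows": [[180, 0, -0.0011, 0.01, 0], [180, 0, 0, 0.007, 0], [180, 0, 0, 0.003, 0], [180, 0, 0, 0.001, 0], [180, 0, 0, 0, 0], [180, 0, 0, 0, 0]]}}

```text
time_s: 24.9
position: [525.9, 377.1, 25.6]
tcp_rot: [2.134, 2.305, 0.001]
contact_force: [-0.0, -0.8, -0.3]
opening: 0.415
grip_force: 15.0
```

Request:
{"op": "apply_moves", "data": {"rows": [[180, 0, 0.0005, 0, 0], [165, 0, 0, 0, 0], [150, 0, 0, 0, 0], [130, 0, 0, 0, 0], [110, 0, 0, 0, 0], [110, 0, 0, 0, 0], [110, 0, 0, 0, 0], [110, 0, 0, -0.01, 0], [110, 0, 0, -0.03, 0], [110, 0, 0, -0.04, 0], [110, 0, 0, -0.04, 0], [110, 0, 0, -0.04, 0]]}}

```text
time_s: 25.9
position: [526.0, 376.8, 188.0]
tcp_rot: [-2.134, -2.305, -0.0]
contact_force: [0.9, 0.0, -0.8]
opening: 0.569
grip_force: 0.0
```

Request:
{"op": "apply_moves", "data": {"rows": [[130, -0.025, 0, -0.04, 0], [130, -0.038, 0, -0.03, 0], [130, -0.038, 0, -0.01, 0], [130, -0.038, 0, 0, 0], [130, -0.038, 0, 0, 0], [130, -0.038, 0, 0, 0], [130, -0.038, 0, 0, 0], [130, -0.038, 0, 0, 0], [130, -0.038, 0, 0, 0], [130, -0.038, 0, 0, 0], [130, -0.038, 0, 0, 0], [130, -0.038, 0, 0, 0]]}}

```text
time_s: 26.9
position: [559.4, -58.3, 257.6]
tcp_rot: [2.134, 2.305, 0.001]
contact_force: [1.9, 0.3, 0.1]
opening: 0.489
grip_force: 0.0
```

Run:
```python
from h import *
to(498,-298,240)
```

```text
t 26.9 tcp [559.4 -58.3 257.6] yaw 4.4 z [ 0.001 -0.    -1.   ] F [1.9 0.3 0.1] op 46.5 grip 0.0 q [-0.221  0.359  1.659  0.     1.123 -0.298]
tool delta mm [-234.2  -79.6   17.5]
```

Request:
{"op": "apply_moves", "data": {"rows": [[130, -0.038, 0, 0, 0], [130, -0.038, 0, 0, 0], [130, -0.038, 0, 0, 0], [130, -0.038, 0, 0, 0], [130, -0.037, -0.01, 0, 0], [130, -0.03, -0.025, 0, 0], [130, -0.014, -0.025, 0, 0], [130, 0, -0.02, 0, 0], [130, 0, 0, 0, 0], [130, 0, 0, 0, 0]]}}

```text
time_s: 27.73
position: [497.4, -295.3, 257.6]
tcp_rot: [2.135, 2.303, 0.001]
contact_force: [0.6, 0.4, -0.2]
opening: 0.493
grip_force: 0.0
```

Run:
```python
from h import *
to(497.7,-297,180)
t=bot.read_camera("top");s=bot.read_camera("scene")
cv2.imwrite("pics/c10.png",np.hstack([crop(t,100,200,80,70,5),crop(s,275,90,80,70,5)]))
```

```text
t 27.7333 tcp [ 497.4 -295.3  257.6] yaw 4.32 z [ 0.001 -0.    -1.   ] F [ 0.6  0.4 -0.2] op 46.8 grip 0.0 q [-0.65   0.383  1.621  0.     1.137 -0.726]
tool delta mm [-1.7  0.1 77.6]
```

View pics/c10.png

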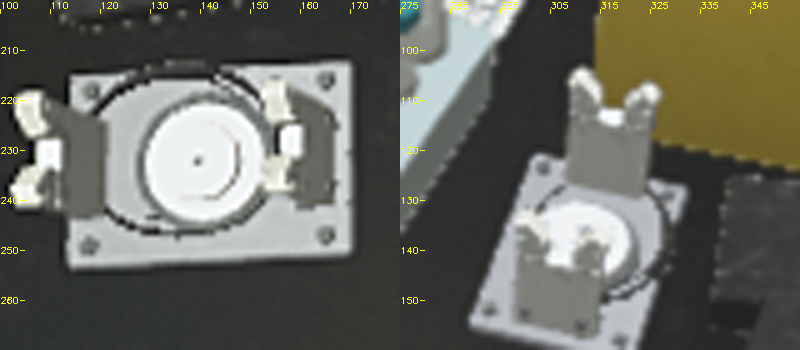

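Request:
{"op": "apply_moves", "data": {"rows": [[130, -0.0017, 0, 0.015, 0], [130, 0, 0, 0.025, 0], [130, 0, 0, 0.022, 0], [130, 0, 0, 0.015, 0], [130, 0, 0, 0.008, 0], [130, 0, 0, 0.003, 0], [130, 0, 0, 0, 0], [130, 0, 0, 0, 0]]}}

```text
time_s: 28.5
position: [498.6, -296.7, 169.3]
tcp_rot: [2.133, 2.305, 0.0]
contact_force: [-1.0, -0.1, 0.2]
opening: 0.489
grip_force: 0.0
```

Run:
```python
from h import *
to(497.7,-297,162)
```

```text
t 28.5 tcp [ 498.6 -296.7  169.3] yaw 4.43 z [ 0.001 -0.001 -1.   ] F [-1.  -0.1  0.2] op 46.4 grip 0.0 q [-0.651  0.477  1.724  0.     0.94  -0.728]
tool delta mm [-0.2 -0.9  7.3]
```

Request:
{"op": "apply_moves", "data": {"rows": [[130, 0, -0.0009, 0.005, 0], [130, 0, 0, 0.002, 0], [130, 0, 0, 0, 0], [130, 0, 0, 0, 0], [205, 0, 0, 0, 0], [205, 0, 0, 0, 0], [205, 0, 0, 0, 0], [205, 0, 0, 0, 0], [205, 0, 0, 0, 0], [205, 0, 0, 0, 0], [205, 0, 0, 0, 0], [205, 0, 0, 0, 0]], "squeeze": 15}}

```text
time_s: 29.5
position: [497.1, -296.8, 161.7]
tcp_rot: [2.134, 2.305, 0.0]
contact_force: [0.2, 0.0, 1.6]
opening: 0.305
grip_force: 15.0
```

Request:
{"op": "apply_moves", "data": {"rows": [[205, 0, 0, -0.005, 0], [205, 0, 0, -0.015, 0], [205, 0, 0, -0.025, 0], [205, 0, 0, -0.03, 0], [205, 0, 0.02, -0.03, 0], [205, 0, 0.03, -0.01, 0], [205, 0.01, 0.03, 0, 0], [205, 0.038, 0, 0, 0], [205, 0.038, 0, 0, 0], [205, 0.038, 0, 0, 0], [205, 0.038, 0, 0, 0], [205, 0.038, 0, 0, 0]]}}

```text
time_s: 30.5
position: [561.0, -89.5, 276.8]
tcp_rot: [-2.135, -2.305, -0.0]
contact_force: [1.3, -0.4, -1.6]
opening: 0.308
grip_force: 15.0
```

Run:
```python
from h import *
to(527,377,200)
```

```text
t 30.5 tcp [561.  -89.5 276.8] yaw 4.39 z [-0.  0. -1.] F [ 1.3 -0.4 -1.6] op 29.2 grip 15.0 q [-0.274  0.352  1.617  0.     1.173 -0.351]
tool delta mm [467.7   1.8  76.8]
```

Request:
{"op": "apply_moves", "data": {"rows": [[205, 0.038, 0, 0, 0], [205, 0.038, 0, 0, 0], [205, 0.038, 0, 0, 0], [205, 0.038, 0, 0, 0], [205, 0.038, 0, 0, 0], [205, 0.038, 0, 0, 0], [205, 0.038, 0, 0, 0], [205, 0.038, 0, 0, 0], [205, 0.038, 0, 0, 0], [205, 0.038, 0, 0.01, 0], [205, 0.038, 0, 0.02, 0], [205, 0.03, 0, 0.03, 0]]}}

```text
time_s: 31.5
position: [527.3, 356.9, 219.4]
tcp_rot: [2.132, 2.305, 0.007]
contact_force: [0.7, -1.2, -0.9]
opening: 0.308
grip_force: 15.0
```

Request:
{"op": "apply_moves", "data": {"rows": [[205, 0.015, 0, 0.01, 0], [205, 0, 0, 0, 0], [205, 0, 0, 0, 0]]}}

```text
time_s: 31.75
position: [525.9, 368.7, 207.7]
tcp_rot: [-2.133, -2.306, 0.002]
contact_force: [0.3, -0.4, -0.9]
opening: 0.307
grip_force: 15.0
```

Run:
```python
from h import *
to(526.7,376.6,60)
s=bot.read_camera("scene");p=bot.sense()["position"]
w=proj(s,p+[0,0,6.5])[0];x,y=w.astype(int)
print(w,x-8,y-6);print(s["image"].mean(2).astype(int)[y-6:y+8,x-8:x+9])
```

```text
t 31.75 tcp [525.9 368.7 207.7] yaw 4.47 z [-0.001 -0.001 -1.   ] F [ 0.3 -0.4 -0.9] op 29.2 grip 15.0 q [ 0.509  0.523  1.521 -0.     1.099  0.431]
tool delta mm [  7.9   1.5 147.7]
[313.50896066  89.82092678] 305 83
[[ 27  28  31  32  34  39  39  39  38  50 104 101  97  96  57  30  23]
 [ 28  28  30  33  34  39  39  40  37  51 105 100  97  96  56  30  25]
 [ 29  28  31  32  34  37  39  39  37  48  89  95  96  95  56  27  25]
 [ 30  28  32  32  34  36  40  48  48  51  86  92  94  94  55  28  24]
 [ 31  28  31  29  38  60  86 112 116  98 107 102  94  92  54  28  23]
 [ 31  27  30  40  91 147 183 191 191 189 188 161 122  95  52  29  23]
 [ 29  27  34  89 177 194 199 199 197 196 199 195 190 130  60  26  25]
 [ 31  27  55 144 193 199 197 194 172 172 192 198 199 160  80  29  36]
 [ 35  26  69 178 198 198 195 169 128 159 191 198 197 142  66  27  44]
 [ 35  26  57 150 193 198 197 192 186 192 197 199 197 135  61  36  81]
 [ 35  30  48 110 175 195 198 198 198 198 198 199 196 119  48  36  86]
 [ 38  33  40  75 120 163 187 194 196 196 194 185 171  97  38  44  87]
 [ 41  39  40  60 108 124 132 150 155 155 145 140 131  74  39  80  93]
 [ 42  42  41  44  66  95 114 124 127 128 128 135 108  60  46  85  92]]
```

Request:
{"op": "apply_moves", "data": {"rows": [[205, 0.0079, 0.001, 0.02, 0], [205, 0, 0, 0.03, 0], [205, 0, 0, 0.03, 0], [205, 0, 0, 0.03, 0], [205, 0, 0, 0.025, 0], [205, 0, 0, 0.012, 0], [205, 0, 0, 0.008, 0], [205, 0, 0, 0, 0], [205, 0, 0, 0, 0]]}}

```text
time_s: 32.55
position: [527.4, 376.6, 54.2]
tcp_rot: [2.135, 2.304, 0.003]
contact_force: [0.3, 0.1, -0.6]
opening: 0.306
grip_force: 15.0
```

Run:
```python
from h import *
to(526.7,376.6,34.5)
```

```text
t 32.55 tcp [527.4 376.6  54.2] yaw 4.37 z [ 0.002  0.001 -1.   ] F [ 0.3  0.1 -0.6] op 29.1 grip 15.0 q [0.518 0.704 1.639 0.    0.796 0.442]
tool delta mm [-0.  -0.7 19.7]
```

Request:
{"op": "apply_moves", "data": {"rows": [[205, 0, -0.0005, 0.009, 0], [205, 0, 0, 0.007, 0], [205, 0, 0, 0.003, 0], [205, 0, 0, 0.001, 0], [205, 0, 0, 0, 0], [205, 0, 0, 0, 0]]}}

```text
time_s: 33.05
position: [525.9, 376.7, 33.1]
tcp_rot: [2.134, 2.305, -0.0]
contact_force: [-1.8, -1.6, 3.2]
opening: 0.31
grip_force: 15.0
```

Contact. Release, rise and clear the view.

Request:
{"op": "apply_moves", "data": {"rows": [[205, 0, 0.0005, -0.0005, 0], [190, 0, 0, 0, 0], [175, 0, 0, 0, 0], [160, 0, 0, 0, 0], [145, 0, 0, 0, 0], [145, 0, 0, 0, 0], [145, 0, 0, 0, 0], [145, 0, 0, -0.01, 0], [145, 0, 0, -0.03, 0], [145, 0, 0, -0.04, 0], [145, 0, 0, -0.04, 0], [145, 0, 0, -0.04, 0]]}}

```text
time_s: 34.05
position: [526.1, 376.6, 195.8]
tcp_rot: [-2.134, -2.305, -0.0]
contact_force: [0.1, 1.0, 1.0]
opening: 0.43
grip_force: 0.0
```

Request:
{"op": "apply_moves", "data": {"rows": [[100, -0.025, 0, -0.04, 0], [60, -0.038, 0, -0.03, 0], [60, -0.038, 0, -0.01, 0], [60, -0.038, 0, 0, 0], [60, -0.038, 0, 0, 0], [60, -0.038, 0, 0, 0], [60, -0.038, 0, 0, 0], [60, -0.038, 0, 0, 0], [60, -0.038, 0, 0, 0], [60, -0.038, 0, 0, 0], [60, -0.038, 0, 0, 0], [60, 0, 0, 0, 0]]}}

```text
time_s: 35.05
position: [557.1, -24.2, 265.1]
tcp_rot: [2.138, 2.3, -0.0]
contact_force: [-1.4, 1.1, -0.6]
opening: 0.765
grip_force: 0.0
```

Run:
```python
from h import *
to(562,-44.5,200)
t=bot.read_camera("top");s=bot.read_camera("scene")
cv2.imwrite("pics/c11.png",np.vstack([np.hstack([crop(t,100,200,80,60,5),crop(s,275,90,80,60,5)]),np.hstack([crop(t,270,185,80,60,5),crop(s,230,220,80,60,5)])]))
```

```text
t 35.05 tcp [557.1 -24.2 265.1] yaw 4.17 z [ 0.001 -0.001 -1.   ] F [-1.4  1.1 -0.6] op 72.7 grip 0.0 q [-1.610e-01  3.450e-01  1.659e+00 -1.000e-03  1.136e+00 -2.340e-01]
tool delta mm [-20.5   3.3  65.1]
```

View pics/c11.png

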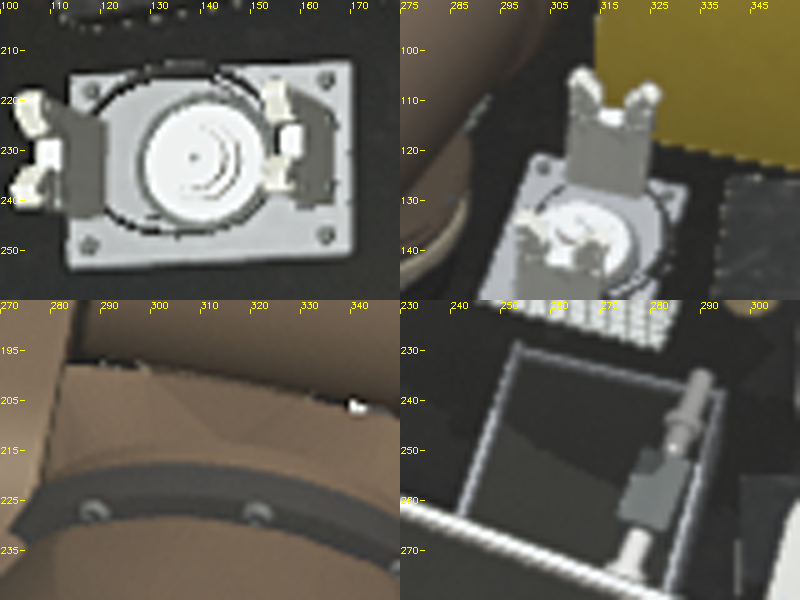

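Request:
{"op": "apply_moves", "data": {"rows": [[60, 0.038, 0, 0, 0], [60, 0.038, 0, 0, 0], [60, 0.038, 0, 0, 0], [60, 0.038, 0, 0, 0], [60, 0.038, 0, 0, 0], [60, 0.038, 0, 0, 0], [60, 0, 0, 0, 0]]}}

```text
time_s: 35.73
position: [537.7, 215.1, 264.8]
tcp_rot: [-2.127, -2.311, -0.002]
contact_force: [0.5, -0.8, -0.5]
opening: 0.766
grip_force: 0.0
```

Run:
```python
from h import *
st()
t=bot.read_camera("top");s=bot.read_camera("scene")
cv2.imwrite("pics/c12.png",np.hstack([crop(t,275,190,66,60,6),crop(s,237,222,66,60,6)]))
```

```text
t 35.7333 tcp [537.7 215.1 264.8] yaw 4.74 z [ 0.     0.002 -1.   ] F [ 0.5 -0.8 -0.5] op 72.7 grip 0.0 q [0.266 0.378 1.609 0.002 1.154 0.182]
```

View pics/c12.png

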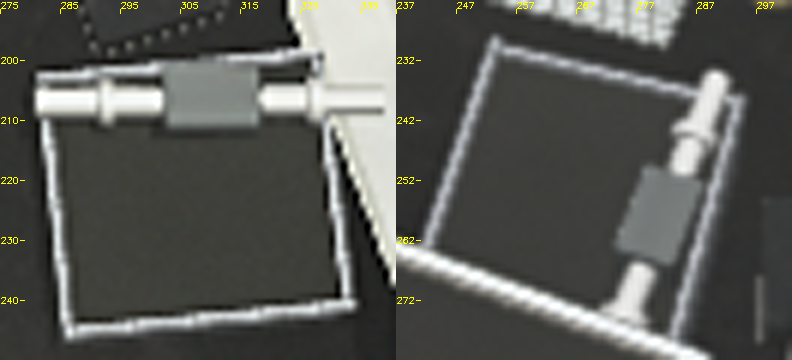

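Run:
```python
from h import *
t=bot.read_camera("top");s=bot.read_camera("scene")
T=lambda x,y:(275+x/6-.4,190+y/6-.4)
S=lambda x,y:(237+(x-396)/6-.4,222+y/6-.4)
b=np.array([1.8,-3.1,0])
for z in(58,60,64):
    a,c=back(t,T(37,100),z),back(t,T(383,98),z);d=a-c
    print(z,"top ends",a.round(1),c.round(1),"len",np.hypot(*d[:2]).round(1),"yaw deg",np.degrees(np.arctan2(-d[0],d[1])).round(2),"mid",((a+c)/2).round(1))
for z in(71,77): print("top blk corners z",z,[back(t,T(*q),z)[:2].round(1) for q in((165,65),(257,64),(257,124),(166,127))])
for z in(58,60):
    a=back(s,S(716,73),z)-b;c=back(s,S(642,268),z)-b;d=a-c;print("scene",z,a.round(1),c.round(1),np.degrees(np.arctan2(-d[0],d[1])).round(2))
print("scene blk top z71",[(back(s,S(*q),71)-b)[:2].round(1) for q in((649,168),(700,178),(668,262),(616,246))])
print("lip top55",[back(t,T(*q),55)[:2].round(1) for q in((38,75),(322,55),(320,50))])
def tri(a,c):
    A=[];y=[]
    for k,uv,o in((t,a,0),(s,c,b)):
        M=R.from_rotvec(k["attitude"]).as_matrix();d=M@np.linalg.inv(k["K"])@[*uv,1];d/=np.linalg.norm(d);P=np.eye(3)-np.outer(d,d);A.append(P);y.append(P@(k["origin"]-o))
    return np.linalg.lstsq(np.vstack(A),np.hstack(y),rcond=None)[0].round(1)
print("far end",tri(T(37,100),S(716,73)),"collar L",tri(T(107,100),S(690,131)),"blk corners +y:",tri(T(165,65),S(700,178)),tri(T(166,127),S(649,168)),"-y",tri(T(257,64),S(668,262)),tri(T(257,124),S(616,246)))
```

```text
58 top ends [595.6  23.4  58. ] [ 600.4 -119.8   58. ] len 143.3 yaw deg 1.93 mid [598.  -48.2  58. ]
60 top ends [595.2  23.4  60. ] [ 600.1 -119.5   60. ] len 143.0 yaw deg 1.93 mid [597.7 -48.   60. ]
64 top ends [594.5  23.5  64. ] [ 599.3 -118.9   64. ] len 142.4 yaw deg 1.93 mid [596.9 -47.7  64. ]
top blk corners z 71 [array([609.2, -28.4]), array([610.7, -66.1]), array([585.7, -66.3]), array([583.4, -29.2])]
top blk corners z 77 [array([607.9, -28. ]), array([609.4, -65.5]), array([584.6, -65.6]), array([582.3, -28.8])]
scene 58 [592.4  27.4  58. ] [596.6 -66.1  58. ] 2.53
scene 60 [592.8  26.4  60. ] [596.9 -67.   60. ] 2.53
scene blk top z71 [array([585.2, -29.9]), array([605.9, -26.6]), array([607.4, -65.5]), array([585.8, -66.6])]
lip top55 [array([606.8,  23.2]), array([618.6, -94.9]), array([620.7, -94.1])]
far end [594.   23.4  65.9] collar L [594.2  -5.6  66.3] blk corners +y: [607.4 -28.5  76.2] [584.3 -29.1  68.5] -y [608.9 -66.3  74.6] [585.7 -66.4  70.5]
```

Request:
{"op": "apply_moves", "data": {"rows": [[60, -0.025, 0, 0, 2.6], [60, -0.038, 0, 0, 0], [60, -0.038, 0, 0, 0], [60, -0.038, 0, 0, 0], [60, -0.038, 0.01, 0, 0], [60, -0.038, 0.015, 0, 0], [60, -0.03, 0.015, 0.01, 0], [60, -0.01, 0.008, 0.03, 0], [60, 0, 0, 0.03, 0], [60, 0, 0, 0.03, 0], [60, 0, 0, 0, 0], [60, 0, 0, 0, 0]], "squeeze": 40}}

```text
time_s: 36.93
position: [596.0, -45.7, 164.1]
tcp_rot: [-2.186, -2.253, 0.002]
contact_force: [0.5, -0.3, 0.4]
opening: 0.762
grip_force: 0.0
```

Run:
```python
from h import *
to(597.2,-47.7,90)
```

```text
t 36.9333 tcp [596.  -45.7 164.1] yaw 1.72 z [-0.002  0.    -1.   ] F [ 0.5 -0.3  0.4] op 72.4 grip 0.0 q [-0.187  0.507  1.683  0.     0.954 -0.217]
tool delta mm [-2.1  1.3 74.1]
```

Request:
{"op": "apply_moves", "data": {"rows": [[60, -0.002, 0.0013, 0.02, 0], [60, 0, 0, 0.03, 0], [60, 0, 0, 0.025, 0], [60, 0, 0, 0.015, 0], [60, 0, 0, 0.008, 0], [60, 0, 0, 0.004, 0], [60, 0, 0, 0, 0], [60, 0, 0, 0, 0]]}}

```text
time_s: 37.6
position: [598.7, -46.9, 63.9]
tcp_rot: [2.185, 2.255, 0.002]
contact_force: [-0.1, -0.5, -0.1]
opening: 0.766
grip_force: 0.0
```

Run:
```python
from h import *
to(597.2,-47.7,58)
```

```text
t 37.6 tcp [598.7 -46.9  63.9] yaw 1.81 z [ 0.002 -0.    -1.   ] F [-0.1 -0.5 -0.1] op 72.8 grip 0.0 q [-0.188  0.639  1.76   0.     0.741 -0.22 ]
tool delta mm [-0.7 -1.5  5.9]
```

Request:
{"op": "apply_moves", "data": {"rows": [[60, 0, -0.001, 0.003, 0], [60, 0, 0, 0.0025, 0], [60, 0, 0, 0, 0], [130, 0, 0, 0, 0], [160, 0, 0, 0, 0], [170, 0, 0, 0, 0], [175, 0, 0, 0, 0], [180, 0, 0, 0, 0], [185, 0, 0, 0, 0], [230, 0, 0, 0, 0], [230, 0, 0, 0, 0], [230, 0, 0, 0, 0]], "squeeze": 15}}

```text
time_s: 38.6
position: [597.0, -46.8, 56.9]
tcp_rot: [2.186, 2.256, 0.0]
contact_force: [0.1, -0.1, -0.7]
opening: 0.274
grip_force: 15.0
```

Run:
```python
from h import *
st()
```

```text
t 38.6 tcp [597.  -46.8  56.9] yaw 1.8 z [ 0.  0. -1.] F [ 0.1 -0.1 -0.7] op 26.0 grip 15.0 q [-0.189  0.648  1.767  0.     0.727 -0.22 ]
```

Request:
{"op": "apply_moves", "data": {"rows": [[230, 0, 0, 0, 0], [230, 0, 0, -0.004, 0], [230, 0, 0, -0.006, 0], [230, 0, 0, 0, 0], [230, 0, -0.015, 0, -2], [230, 0, -0.015, 0, -2], [230, 0, 0, 0, 0], [230, 0, 0, 0, 0]], "squeeze": 30}}

```text
time_s: 39.27
position: [567.0, -48.4, 67.2]
tcp_rot: [2.107, 2.33, 0.0]
contact_force: [-0.3, 0.1, -1.4]
opening: 0.268
grip_force: 30.0
```

Request:
{"op": "apply_moves", "data": {"rows": [[230, 0, 0, 0.004, 0], [230, 0, 0, 0.003, 0], [230, 0, 0, 0.002, 0], [230, 0, 0, 0, 0], [230, 0, 0, 0, 0], [230, 0, 0, 0, 0]]}}

```text
time_s: 39.77
position: [567.1, -48.3, 57.8]
tcp_rot: [-2.106, -2.331, -0.0]
contact_force: [0.6, -0.4, -1.4]
opening: 0.269
grip_force: 30.0
```

Run:
```python
from h import *
st()
```

```text
t 39.7667 tcp [567.1 -48.3  57.8] yaw 5.8 z [-0.  0. -1.] F [ 0.6 -0.4 -1.4] op 25.6 grip 30.0 q [-0.201  0.616  1.842  0.     0.684 -0.302]
```

Request:
{"op": "apply_moves", "data": {"rows": [[230, 0, 0, 0.0008, 0], [230, 0, 0, 0, 0], [215, 0, 0, 0, 0], [180, 0, 0, 0, 0], [150, 0, 0, 0, 0], [150, 0, 0, 0, 0], [150, 0, 0, 0.004, 0], [150, 0, 0, 0.003, 0], [150, 0, 0, 0, 0], [180, 0, 0, 0, 0], [230, 0, 0, 0, 0], [230, 0, 0, 0, 0]]}}

```text
time_s: 40.77
position: [567.0, -48.3, 50.1]
tcp_rot: [-2.106, -2.331, -0.0]
contact_force: [0.9, -0.6, -0.5]
opening: 0.271
grip_force: 30.0
```

Request:
{"op": "apply_moves", "data": {"rows": [[230, 0, 0, 0, 0], [230, 0, 0, 0, 0], [230, 0, 0, 0, 0], [230, 0, 0, 0, 0], [230, 0, 0, -0.004, 0], [230, 0, 0, -0.006, 0], [230, 0, 0, -0.02, 0], [230, 0, 0, -0.03, 0], [230, 0, 0, -0.04, 0], [230, 0, 0, -0.04, 0], [230, 0, 0, -0.03, 0], [230, 0, 0, 0, 0]], "squeeze": 30}}

```text
time_s: 41.77
position: [568.9, -48.6, 226.9]
tcp_rot: [2.1, 2.325, 0.008]
contact_force: [0.0, -0.1, -1.6]
opening: 0.273
grip_force: 30.0
```

Run:
```python
from h import *
to(527,377,220)
s=bot.read_camera("scene");p=bot.sense()["position"]
cv2.imwrite("pics/x.png",s["image"])
g=s["image"].mean(2).astype(int)
w=proj(s,p+[0,-55,9])[0];print("axle pts",w,proj(s,p+[0,-20,9]));x,y=w.round().astype(int);print(x-10,y-12);print(g[y-12:y+16:2,x-10:x+12])
```

```text
t 41.7667 tcp [568.9 -48.6 226.9] yaw 5.81 z [ 0.01  -0.002 -1.   ] F [ 0.  -0.1 -1.6] op 25.9 grip 30.0 q [-0.201  0.398  1.685  0.     1.049 -0.302]
tool delta mm [427.7   1.4   5.7]
axle pts [256.78203774 239.29659434] [[263.47855701 225.35735063]]
247 227
[[ 39  39  39  39  36  37  45  38  34  36  35  36  41  50  68 121 144 152
  148 133  89  59]
 [ 38  37  39  38  41  80 117  89  66  54  65  58  39  55 134 145 151 149
  139 119  74  54]
 [ 37  38  36  35  54 105  86  71  82  83 114 139 119 109 135 149 150 144
  126  80  50  42]
 [ 38  36  35  57 130 112  73  48  43  46  86 166 191 163 160 151 145 131
  102  90 102 118]
 [ 36  35  42  86 117  79  50  43  41  62 135 132 151 168 191 209 211 163
  127  74  48  51]
 [ 36  35  57 116  90  58  46  43  43  47  84 150 218 229 224 203 150 128
  134  83  48  44]
 [ 34  56 132 112  72  48  44  44  43  43  97 205 228 229 221 188 126 103
   83  54  44  44]
 [ 42  83 116  79  51  45  44  44  42  85 188 225 231 224 200 150  79  44
   43  42  45  44]
 [ 56 109  88  58  45  44  44  40  58 145 220 230 225 211 171  95  48  41
   45  44  44  44]
 [107 104  72  49  45  45  42  56 134 215 230 227 219 186 116  58  42  43
   44  43  44  43]
 [119  81  51  45  44  45  43  74 160 193 223 223 196 136  69  42  43  44
   43  44  43  44]
 [ 89  59  46  44  44  44  43  48  66  85  97 103 107  71  45  42  43  44
   44  44  44  43]
 [ 71  48  44  44  44  44  45  44  43  43  45  45  46  43  44  44  44  44
   44  44  44  44]
 [ 55  45  44  44  45  44  44  43  42  44  44  44  44  44  44  43  44  44
   45  44  45  44]]
```

Request:
{"op": "apply_moves", "data": {"rows": [[230, 0.025, 0, 0, 1.4], [230, 0.038, 0, 0, 0], [230, 0.038, 0, 0, 0], [230, 0.038, 0, 0, 0], [230, 0.038, 0, 0, 0], [230, 0.038, 0, 0, 0], [230, 0.038, 0, 0, 0], [230, 0.038, 0, 0, 0], [230, 0.038, 0, 0, 0], [230, 0.038, 0, 0, 0], [230, 0.035, -0.004, 0, 0], [230, 0.02, -0.004, 0, 0]]}}

```text
time_s: 42.82
position: [524.5, 374.8, 218.3]
tcp_rot: [-2.132, -2.306, 0.003]
contact_force: [-0.4, -0.3, -2.1]
opening: 0.275
grip_force: 30.0
```

Request:
{"op": "apply_moves", "data": {"rows": [[230, 0, 0, 0, 0], [230, 0, 0, 0, 0]]}}

```text
time_s: 42.98
position: [524.9, 372.4, 218.5]
tcp_rot: [-2.132, -2.307, 0.004]
contact_force: [0.3, -0.6, -2.0]
opening: 0.273
grip_force: 30.0
```

Run:
```python
from h import *
to(526.7,377,120)
```

```text
t 42.9833 tcp [524.9 372.4 218.5] yaw 4.53 z [-0.002 -0.001 -1.   ] F [ 0.3 -0.6 -2. ] op 25.9 grip 30.0 q [ 0.514  0.515  1.504 -0.     1.125  0.435]
tool delta mm [ 4.6  2.4 98.5]
```

Request:
{"op": "apply_moves", "data": {"rows": [[230, 0.0046, 0.0024, 0.015, 0], [230, 0, 0, 0.025, 0], [230, 0, 0, 0.025, 0], [230, 0, 0, 0.02, 0], [230, 0, 0, 0.01, 0], [230, 0, 0, 0, 0], [230, 0, 0, 0, 0], [230, 0, 0, 0, 0]]}}

```text
time_s: 43.65
position: [528.7, 376.4, 126.3]
tcp_rot: [2.135, 2.304, 0.002]
contact_force: [-0.4, 0.7, -2.0]
opening: 0.269
grip_force: 30.0
```

Run:
```python
from h import *
to(526.7,377,100)
s=bot.read_camera("scene");p=bot.sense()["position"]
g=s["image"].mean(2).astype(int)
w=proj(s,p+[5.2,-67,8])[0];print("near end",w,"mid",proj(s,p+[0,0,8]));x,y=w.round().astype(int);print(x-10,y-10);print(g[y-10:y+14,x-10:x+12])
```

```text
t 43.65 tcp [528.7 376.4 126.3] yaw 4.37 z [ 0.001  0.001 -1.   ] F [-0.4  0.7 -2. ] op 25.5 grip 30.0 q [0.517 0.616 1.587 0.    0.937 0.441]
tool delta mm [ 0.7 -2.  26.3]
near end [307.10190715 127.17711363] mid [[313.40999065 110.09786932]]
297 117
[[ 41  41  42  42  42  42  41  43  44  43  44  54  97 141 152 143 102  63
   51  52  68  73]
 [ 40  41  40  42  41  41  41  42  43  41  47  73 125 148 150 135  84  53
   50  67 101 108]
 [ 36  35  36  35  35  35  35  34  34  40  75 119 144 150 143 123  78  55
   55  88 109 112]
 [ 35  34  33  34  38  52  51  44  37  57 114 134 143 149 146 124 107  92
   83 104 112 111]
 [ 35  34  34  37  72 115 115  92  74  79 103 124 132 136 131 128 116 110
  108 111 112 111]
 [ 36  36  33  49 111 105  91  90 105 101 148 213 226 191 127 137 117 111
  111 111 111 111]
 [ 33  34  34  57 111  93  76  79 108 116 194 229 229 198 124 114 112 111
  112 110 111 111]
 [ 35  33  39  79 113 101  79  84 109 133 215 231 225 182 115 100 110 111
  111 111 112 110]
 [ 36  33  49 103 117 115 111 111 118 161 222 229 216 152 109 108 111 112
  111 111 111 111]
 [ 35  38 
[... 685 characters left out ...]
6 197 194 159 166 191 196 196
  197 194 190 149]
 [130 224 233 230 226 222 216 180 190 194 196 197 193 153 148 182 195 202
  206 199 196 189]
 [121 149 151 154 219 224 222 220 200 165 187 196 196 190 185 151 192 227
  228 206 176 192]
 [117 113 122 120 149 217 225 226 202 140 157 188 196 198 201 196 195 232
  234 222 198 196]
 [122 150 161 128 119 146 219 206 193 156 129 146 173 199 208 206 216 234
  236 225 201 196]
 [117 121 124 114 119 128 182 155 163 182 158 131 130 192 213 161 145 169
  227 201 180 193]
 [118 121 119 114 119 123 133 130 184 182 189 188 180 166 149 120 118 127
  162 146 182 196]
 [120 137 123 123 116 115 121 141 175 179 193 183 149 135 122 118 127 139
  142 166 192 197]]
```

Request:
{"op": "apply_moves", "data": {"rows": [[230, 0, -0.0015, 0.015, 0], [230, 0, 0, 0.015, 0], [230, 0, 0, 0.008, 0], [230, 0, 0, 0.004, 0], [230, 0, 0, 0, 0], [230, 0, 0, 0, 0]]}}

```text
time_s: 44.2
position: [526.9, 376.6, 83.8]
tcp_rot: [2.134, 2.305, 0.001]
contact_force: [0.0, -0.3, -2.0]
opening: 0.271
grip_force: 30.0
```

Run:
```python
from h import *
to(526.7,377,69)
```

```text
t 44.2 tcp [526.9 376.6  83.8] yaw 4.4 z [ 0.001  0.001 -1.   ] F [ 0.  -0.3 -2. ] op 25.8 grip 30.0 q [0.519 0.666 1.622 0.    0.853 0.442]
tool delta mm [ 0.4 -0.1 14.8]
```

Request:
{"op": "apply_moves", "data": {"rows": [[230, 0, 0, 0.004, 0], [230, 0, 0, 0.004, 0], [230, 0, 0, 0.003, 0], [230, 0, 0, 0.002, 0], [230, 0, 0, 0.001, 0], [230, 0, 0, 0, 0], [230, 0, 0, 0, 0]]}}

```text
time_s: 44.78
position: [526.5, 376.5, 69.1]
tcp_rot: [-2.134, -2.305, -0.0]
contact_force: [0.3, 0.8, -2.7]
opening: 0.273
grip_force: 30.0
```

Run:
```python
from h import *
st();print(bot.sense()["moment"])
```

```text
t 44.7833 tcp [526.5 376.5  69.1] yaw 4.4 z [-0.  0. -1.] F [ 0.3  0.8 -2.7] op 25.9 grip 30.0 q [0.519 0.684 1.631 0.    0.826 0.442]
[-0.09135555  0.068086    0.03875573]
```

Request:
{"op": "apply_moves", "data": {"rows": [[230, 0, 0, 0.001, 0], [230, 0, 0, 0, 0], [230, 0, 0, 0.0005, 0], [230, 0, 0, 0, 0], [230, 0, 0, 0, 0]]}}

```text
time_s: 45.2
position: [526.6, 376.5, 68.0]
tcp_rot: [2.134, 2.305, 0.001]
contact_force: [-0.8, -0.7, 4.0]
opening: 0.269
grip_force: 30.0
```

Run:
```python
from h import *
st()
```

```text
t 45.2 tcp [526.6 376.5  68. ] yaw 4.4 z [ 0.  0. -1.] F [-0.8 -0.7  4. ] op 25.5 grip 30.0 q [0.519 0.686 1.632 0.    0.823 0.442]
```

Seated (contact at the expected 68 mm). Release gently and rise.

Request:
{"op": "apply_moves", "data": {"rows": [[220, 0, 0, 0, 0], [205, 0, 0, 0, 0], [180, 0, 0, 0, 0], [150, 0, 0, 0, 0], [100, 0, 0, 0, 0], [80, 0, 0, 0, 0], [80, 0, 0, 0, 0], [80, 0, 0, -0.01, 0], [80, 0, 0, -0.03, 0], [80, 0, 0, -0.04, 0], [80, 0, 0, -0.04, 0], [80, 0, 0, -0.04, 0]]}}

```text
time_s: 46.2
position: [526.2, 376.3, 230.1]
tcp_rot: [-2.134, -2.305, -0.0]
contact_force: [-0.4, 0.1, -0.0]
opening: 0.686
grip_force: 0.0
```

Request:
{"op": "apply_moves", "data": {"rows": [[60, -0.025, 0, -0.03, 0], [60, -0.038, 0, 0, 0], [60, -0.038, 0, 0, 0], [60, -0.038, 0, 0, 0], [60, -0.038, 0, 0, 0], [60, -0.038, 0, 0, 0], [60, -0.038, 0, 0, 0], [60, -0.038, 0, 0, 0], [60, -0.038, 0, 0, 0], [60, -0.038, 0, 0, 0], [60, 0, 0, 0, 0], [60, 0, 0, 0, 0]]}}

```text
time_s: 47.2
position: [554.7, 8.8, 258.2]
tcp_rot: [2.138, 2.301, 0.001]
contact_force: [0.1, 1.4, 0.4]
opening: 0.766
grip_force: 0.0
```

Run:
```python
from h import *
st()
# compare with the starting picture (bar home at start): 800x600 enlargement back to 560x420
for n,b in(("top",(98,208,175,258)),("scene",(285,98,335,165))):
    a=cv2.resize(cv2.imread(f"pics/{n}0.png"),(560,420),interpolation=cv2.INTER_AREA).mean(2)
    c=bot.read_camera(n)["image"].mean(2);x0,y0,x1,y1=b
    d=(abs(a-c)[y0:y1,x0:x1]>45);print(n,d.sum())
    for r in d[::2]:print("".join(".#"[int(v)] for v in r))
```

```text
t 47.2 tcp [554.7   8.8 258.2] yaw 4.21 z [ 0.001  0.    -1.   ] F [0.1 1.4 0.4] op 72.8 grip 0.0 q [-0.103  0.347  1.675  0.     1.118 -0.177]
top 338
.............................................................................
.............................................................................
.............................................................................
.............................................................................
.............................................................................
.............................................................................
..........................................##.................................
....................................##############...........................
.........................#...............###########.........................
...............##........#...............#.###.......###.........#...........
....######....#.####.....#...............###..........#.........##...........
...##...........#.......##...............#.#.....##..#.###.......#....#......
...##.......
[... 2045 characters left out ...]
...................####..............
...............................#####..............
...................###.#.......####...............
...............................#..................
.......##.........................................
......#########........######...#.................
.....##############....#######..####..............
.###.##..###########...#####..#######.............
....#######......##....##...########..............
..........###############..#########..............
..................################................
.........................#########................
................................#.................
###...............................................
```

```bash
python3 -c "
from rig import bot
print(bot.finish_job())"
```

```text
the job is handed in; nothing more can be done
None
```

I handed the job in. The three discs present (60, 40 and 30 mm) are stacked centred on the carrier's plate, and the bar is back down in both slots. The weight and beaker were left alone; the bar was knocked aside on the rest partway through, so I re-gripped it before refitting it. I checked the final seating only by contact height and by comparing camera images with the start, and `finish_job` returned no verdict.

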